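Arm the copying sledge and run it through the camera station

TASK

Set up the copying sledge on its rail and run one exposure: while the sledge stands at its loading station (right end of the rail), slide the eye of every loose hold-down arm into a fork of the sledge and lock each arm with a headed pin from the wooden block, pushed down through fork and eye until its collar sits on the fork. Then push the sledge left to the middle detent, press the release paddle down to its stop and let it come up again, and push the sledge on to the last detent at the left end of the rail. Leave the coffee cup and the hand bell where they stand.

Things in the scene. Friction and masses are not known exactly. Their poses are not given: they have to be found in the camera images.
- sledge (a joint): position of the sledge along its rail, m: 0 at the loading station (right end stop), 0.080 at the middle detent, 0.160 at the last detent (left end stop); grows to the sledge's +y (left as the robot sees it). A sprung detent ball holds it at each station: leaving or entering one means crossing a hump about 7 mm either side of the station (3 to 6 N), beyond which the ball pulls it in; between humps it runs with 0.4 N of friction.
- copy_rail: fixed wooden base 110 x 350 x 10 mm, rail along its y axis; origin at the centre of its underside. The sledge on it (axes parallel to the rail's) has a grey deck from x = -80 to +64 mm, 172 mm wide in y, top 45 mm above the origin, three forks in a row along y (56 mm apart) at the far (+x) side, mouths facing -x, and a push post on a tongue at the near side.
- fork0 (a point): rightmost fork: centre of its pin hole at the top face of the upper leg; axes as the sledge (an arm goes in along +x). Upper leg 8 mm thick, gap 11.5 mm, then the 8 mm deck, whose top is 19.5 mm below this point; 11 mm holes through leg and deck. A back wall stops the arm's end 12.5 mm beyond the hole centre, where its eye lines up with the hole.
- fork1 (a point): middle fork, same as fork0. In each fork the pocket is 27 mm wide between side walls, flared at the mouth (flares 10 mm high, reaching 27 mm in front of the hole); the upper leg begins 16 mm in front of the hole and is 37 mm wide.
- fork2 (a point): leftmost fork, same as fork0 and fork1
- sledge_handle (a point): centre of the top of the sledge's push post, a plain upright cylinder of 16 mm diameter standing 45 mm above the deck; free all round above the deck
- holder0: loose hold-down arm (2 or 3 are present, all alike, 80 g): flat aluminium bar 90 (x) x 24 (y) x 8 mm (z), lying on the desk; origin at the centre of its underside, +x towards its eye end. On it stands a black grip fin 30 (x) x 10 (y) mm, centre 12 mm behind the origin (x = -12 mm), up to 42 mm above the underside.
- holder1: loose hold-down arm (2 or 3 are present, all alike, 80 g): flat aluminium bar 90 (x) x 24 (y) x 8 mm (z), lying on the desk; origin at the centre of its underside, +x towards its eye end. On it stands a black grip fin 30 (x) x 10 (y) mm, centre 12 mm behind the origin (x = -12 mm), up to 42 mm above the underside.
- holder2: loose hold-down arm (2 or 3 are present, all alike, 80 g): flat aluminium bar 90 (x) x 24 (y) x 8 mm (z), lying on the desk; origin at the centre of its underside, +x towards its eye end. On it stands a black grip fin 30 (x) x 10 (y) mm, centre 12 mm behind the origin (x = -12 mm), up to 42 mm above the underside.
- eye0 (a point): centre of the 11 mm eye (vertical through hole) of holder0, 33 mm in front of its origin (12 mm from the end of the bar), 4 mm above its underside
- eye1 (a point): centre of the 11 mm eye (vertical through hole) of holder1, 33 mm in front of its origin (12 mm from the end of the bar), 4 mm above its underside
- eye2 (a point): centre of the 11 mm eye (vertical through hole) of holder2, 33 mm in front of its origin (12 mm from the end of the bar), 4 mm above its underside
- pin_block: fixed wooden block 140 (x) x 44 (y) x 45 mm (z); origin at the centre of its underside; three pins stand in 11 mm blind holes (40 mm deep) in its top, at x = -48, 0 and 48 mm, collars resting on the top, tips 11 mm above the desk
- pin0: loose headed pin standing upright in the block (three, all alike, 40 g; with two arms one pin stays over): 8 mm shank 34 mm long with a tapered tip, then a collar 22 mm in diameter and 4 mm thick, then a round grip knob 16 mm in diameter, its top 64.5 mm above the tip; origin at the tip, z along the pin to the knob
- pin1: loose headed pin standing upright in the block (three, all alike, 40 g; with two arms one pin stays over): 8 mm shank 34 mm long with a tapered tip, then a collar 22 mm in diameter and 4 mm thick, then a round grip knob 16 mm in diameter, its top 64.5 mm above the tip; origin at the tip, z along the pin to the knob
- pin2: loose headed pin standing upright in the block (three, all alike, 40 g; with two arms one pin stays over): 8 mm shank 34 mm long with a tapered tip, then a collar 22 mm in diameter and 4 mm thick, then a round grip knob 16 mm in diameter, its top 64.5 mm above the tip; origin at the tip, z along the pin to the knob
- collar0 (a point): centre of the underside of the collar of pin0, 34 mm above its tip; it sits on the fork's upper leg when the pin is home
- collar1 (a point): centre of the underside of the collar of pin1, 34 mm above its tip; it sits on the fork's upper leg when the pin is home
- collar2 (a point): centre of the underside of the collar of pin2, 34 mm above its tip; it sits on the fork's upper leg when the pin is home
- paddle (a joint): angle of the release paddle, rad: 0 up, 0.30 down on its stop; a spring brings it back. About 9 N straight down on the toe takes it to the stop.
- paddle_toe (a point): centre of the rubber toe pad (40 x 44 mm) on top of the paddle, 68 mm from its heel hinge (the hinge is the near end, the toe rises at the far end); moves with the paddle and sinks about 20 mm from up to down
- paddle_base: fixed steel base plate of the paddle, 100 (x) x 64 (y) x 8 mm; origin at the centre of its underside; hinge line along its y axis at x = -40 mm, 18 mm high, toe towards +x
- coffee_cup: bystander: white coffee cup, 63 x 88 x 51 mm, standing on the desk; origin at the centre of its underside
- bell: bystander: small brass hand bell with dark handle, 60 x 60 x 87 mm; origin at the centre of its underside
Not all that is in view belongs to the job. What is shaped like the holder1 but red is not meant. What is shaped like the pin1 but pink or red is not meant.

How it is judged:
On the way, in this order (a step that is already met when the one before it is completed fails the run):
1. every arm present is in a fork and pinned, collar home, with the sledge still at the loading station ((horizontal distance between eye0 and fork0 below 0.004 m or horizontal distance between eye0 and fork1 below 0.004 m or horizontal distance between eye0 and fork2 below 0.004 m) and ((horizontal distance between collar0 and eye0 below 0.005 m and (distance between collar0 and fork0 below 0.004 m or distance between collar0 and fork1 below 0.004 m or distance between collar0 and fork2 below 0.004 m)) or (horizontal distance between collar1 and eye0 below 0.005 m and (distance between collar1 and fork0 below 0.004 m or distance between collar1 and fork1 below 0.004 m or distance between collar1 and fork2 below 0.004 m)) or (horizontal distance between collar2 and eye0 below 0.005 m and (distance between collar2 and fork0 below 0.004 m or distance between collar2 and fork1 below 0.004 m or distance between collar2 and fork2 below 0.004 m))) and (horizontal distance between eye1 and fork0 below 0.004 m or horizontal distance between eye1 and fork1 below 0.004 m or horizontal distance between eye1 and fork2 below 0.004 m) and ((horizontal distance between collar0 and eye1 below 0.005 m and (distance between collar0 and fork0 below 0.004 m or distance between collar0 and fork1 below 0.004 m or distance between collar0 and fork2 below 0.004 m)) or (horizontal distance between collar1 and eye1 below 0.005 m and (distance between collar1 and fork0 below 0.004 m or distance between collar1 and fork1 below 0.004 m or distance between collar1 and fork2 below 0.004 m)) or (horizontal distance between collar2 and eye1 below 0.005 m and (distance between collar2 and fork0 below 0.004 m or distance between collar2 and fork1 below 0.004 m or distance between collar2 and fork2 below 0.004 m))) and (horizontal distance between eye2 and fork0 below 0.004 m or horizontal distance between eye2 and fork1 below 0.004 m or horizontal distance between eye2 and fork2 below 0.004 m) and ((horizontal distance between collar0 and eye2 below 0.005 m and (distance between collar0 and fork0 below 0.004 m or distance between collar0 and fork1 below 0.004 m or distance between collar0 and fork2 below 0.004 m)) or (horizontal distance between collar1 and eye2 below 0.005 m and (distance between collar1 and fork0 below 0.004 m or distance between collar1 and fork1 below 0.004 m or distance between collar1 and fork2 below 0.004 m)) or (horizontal distance between collar2 and eye2 below 0.005 m and (distance between collar2 and fork0 below 0.004 m or distance between collar2 and fork1 below 0.004 m or distance between collar2 and fork2 below 0.004 m))) and value of joint sledge below 0.012 m), for 0.2 s.
2. the sledge is at the middle detent (value of joint sledge between 0.072 and 0.088 m and velocity of joint sledge between -0.01 and 0.01 m/s), for 0.2 s.
3. the paddle is pressed down to its stop with the sledge at the middle detent (value of joint sledge between 0.072 and 0.088 m and value of joint paddle above 0.275 rad), for 0.1 s.
4. the sledge is at the last detent, the paddle up (value of joint sledge above 0.152 m and value of joint paddle below 0.05 rad), for 0.2 s.
At the end, for the whole second after the job is handed in: Every arm present has its eye within 4 mm of a fork's hole and a pin through both with its collar within 4 mm of the fork's top; the sledge is within 8 mm of the last detent, the paddle is up (under 0.05 rad), everything at rest (all of step 4 and (horizontal distance between eye0 and fork0 below 0.004 m or horizontal distance between eye0 and fork1 below 0.004 m or horizontal distance between eye0 and fork2 below 0.004 m) and ((horizontal distance between collar0 and eye0 below 0.005 m and (distance between collar0 and fork0 below 0.004 m or distance between collar0 and fork1 below 0.004 m or distance between collar0 and fork2 below 0.004 m)) or (horizontal distance between collar1 and eye0 below 0.005 m and (distance between collar1 and fork0 below 0.004 m or distance between collar1 and fork1 below 0.004 m or distance between collar1 and fork2 below 0.004 m)) or (horizontal distance between collar2 and eye0 below 0.005 m and (distance between collar2 and fork0 below 0.004 m or distance between collar2 and fork1 below 0.004 m or distance between collar2 and fork2 below 0.004 m))) and (horizontal distance between eye1 and fork0 below 0.004 m or horizontal distance between eye1 and fork1 below 0.004 m or horizontal distance between eye1 and fork2 below 0.004 m) and ((horizontal distance between collar0 and eye1 below 0.005 m and (distance between collar0 and fork0 below 0.004 m or distance between collar0 and fork1 below 0.004 m or distance between collar0 and fork2 below 0.004 m)) or (horizontal distance between collar1 and eye1 below 0.005 m and (distance between collar1 and fork0 below 0.004 m or distance between collar1 and fork1 below 0.004 m or distance between collar1 and fork2 below 0.004 m)) or (horizontal distance between collar2 and eye1 below 0.005 m and (distance between collar2 and fork0 below 0.004 m or distance between collar2 and fork1 below 0.004 m or distance between collar2 and fork2 below 0.004 m))) and (horizontal distance between eye2 and fork0 below 0.004 m or horizontal distance between eye2 and fork1 below 0.004 m or horizontal distance between eye2 and fork2 below 0.004 m) and ((horizontal distance between collar0 and eye2 below 0.005 m and (distance between collar0 and fork0 below 0.004 m or distance between collar0 and fork1 below 0.004 m or distance between collar0 and fork2 below 0.004 m)) or (horizontal distance between collar1 and eye2 below 0.005 m and (distance between collar1 and fork0 below 0.004 m or distance between collar1 and fork1 below 0.004 m or distance between collar1 and fork2 below 0.004 m)) or (horizontal distance between collar2 and eye2 below 0.005 m and (distance between collar2 and fork0 below 0.004 m or distance between collar2 and fork1 below 0.004 m or distance between collar2 and fork2 below 0.004 m))) and linear speed of each of holder0, holder1, holder2 below 0.03 m/s); the robot touches nothing.
It fails at once if the coffee cup is pushed away or tipped (distance of coffee_cup from where it was at the start of the episode above 0.04 m or angle between coffee_cup's own z axis and vertical above 0.5 rad).
It fails at once if the hand bell is pushed away or tipped (distance of bell from where it was at the start of the episode above 0.04 m or angle between bell's own z axis and vertical above 0.5 rad).
Of holder0, holder1, holder2 only 2 to 3 are there at a start; the rules pass over those that are not, and their reading is None.
At some moment in a run one of holder0, holder1, holder2 may be knocked a few centimetres aside while the robot is not near it.
It also fails if it takes over 210 s, if anything falls off the work surface, if the arm or the gripper's body presses on something with over 40 N, if the wrist force passes 120 N, or if a joint passes its speed limit or range.

ROBOT

A 7-joint arm with a two-finger parallel gripper is mounted at the origin on a cart in front of the work surface, level with it; the furniture and walls round the work are solid. World frame = base frame: x ahead of the robot, y to its left, z up, the work surface at z = 0. Lengths are in m, angles in rad, forces in N, time in s.
With the tool pointing down it reaches from about 0.425 to 0.925 m from the base axis. Payload 6.8 kg.
Tool frame: the origin (TCP) lies midway between the tips of the shut fingers; the grasp point (between the pads) lies 19 mm behind it; z points along the fingers, y is the line along which they close (so a half turn about z gives the same grasp; the last joint's range is limited). The gripper opens to 85 mm and grips with 20 to 120 N. Pads are 22 mm wide; open, the fingers measure 114 mm over their backs; the gripper's body (76 mm by 85 mm) begins 54 mm behind the grasp point. The pads swing forward as they close: fully open they stand 13 mm farther back than shut.
Start: joints at [1.073, 0.477, 0.022, 1.555, -0.011, 1.109, -0.083], TCP at [0.257, -0.624, 0.231] pointing down, gripper open.
Joint ranges: [-2.96, 2.96], [-0.34, 2.1], [-1.41, 1.46], [0.24, 2.44], [-1.37, 4.51], [0.17, 1.92], [-2.96, 2.96]. Speed limits (rad/s): [2.39, 2.39, 3.14, 3.14, 3.14, 3.14, 3.14].

INTERFACE

Orientations are given as a rotation vector (axis times angle).
In Python, from bench import r gives the robot as it stands. The module is installed in compiled form; this text tells all that it offers.
- The arm moves only by the tool apply_moves, never from a script. Its argument "rows" is a list of rows, each a list of 6 numbers: the shift along the tool's x, y, z scaled (see below), then the turn, a rotation vector about the tool's x, y, z scaled (see below). A call has 1 to 5 rows; each row is the pose to reach, as a shift and turn from the pose commanded when the call began, along the tool's axes at that moment; what a row does not reach only later rows make up. The controller multiplies each number of a shift by 0.25 m and each number of a turn by 90 degrees. A row lasts 1/8 s, in which the tool goes at most 62.5 mm and 10.7 degrees, less where a joint would pass 70% of its speed; a pose out of reach is approached as far as the arm can. A call with a number of a shift or a turn outside -1 to 1 is refused whole. A call with a gripper value outside its range is refused whole. "claw" is the opening, from 0 (shut) to 1 (fully open), set as the call begins (left out, the last holds). The fingers move at their own pace and stop on an object; "newtons" is the grip in N (left out, the last holds). Time passes only in rows, so rows that repeat a pose let the fingers close. It gives the time, the measured TCP pose, the force, the opening and the grip force at its end, in the units of the state.
- r.get_obs(): the state, without advancing time (a new reading comes with each control period).
- r.grab_frame(name): name is "side" or "top"; returns a dict with "pixels" (420x560x3 uint8, red, green, blue), "intrinsics" (3x3 intrinsics, pixels), "dist" ([k1, k2, p1, p2, k3] as OpenCV has them; the pictures are not rectified), "eye" and "attitude" of the camera in the world. Camera axes: x right, y up, looking along -z (the intrinsics and any distortion apply to the point x, -y, -z); pixel columns grow to the right and rows downward; lengths in m; the calibration is good to about 2 mm. A picture is of the moment at which its call begins. There is no depth.
- r.hand_in(): hands the job in; it is judged then, once.
Trained networks look in a picture, given as the dict that the camera call returned (one of the last four; its "shot" number tells which), for a name from the list of things; names that differ only in an ending like _2 or _b are one class to them, and where a whole thing is asked for, a point or a joint stands for the part that bears it (a point fixed in the world has none). Each returns a list of dicts, best first, with "conf" (0 to 1); they miss things now and then, are a little off and sometimes report something else, mostly with a low value. They report only what shows in the picture. A call takes as long as a camera call. They do not tell look-alikes from the thing itself.
- r.search_frame(picture, thing): "rect" ([left, top, width, height] in pixels, round what is visible of it).
- r.outline_of(picture, thing): "pixels" (420x560 bool, what is visible of it) and "rect" ([left, top, width, height] in pixels, round what is visible of it).
- r.landmark_of(picture, thing): "point" ([column, row] in pixels: a listed point, or the origin of a listed thing).
The state is a dict: "clock": time; "joints": joint angles; "qvel": joint speeds; "tau": joint torques, N m; "tcp_pos": TCP position; "orientation": TCP orientation; "contact_force": force on the tool from outside, world axes, zero at the start; "moment": the same for the moment, N m; "grip_width": finger opening in m; "gripper_force": force on a finger pad.
Only numpy, scipy, OpenCV 4.12 (cv2) and the standard library are available. Lean on these libraries where they do the work, as an engineer would, in place of code of your own. Each camera call takes 0.05 s, during which the arm holds its last target. There are 200 camera calls.

## Working session

There is one attempt and no reset: what is moved stays moved. The work goes in short steps, Python scripts to look and compute and a tool call to move; the robot and the scene stay as the last step left them, time stands still between calls to the robot, and variables do not carry over. Pictures are saved under pics/ and viewed, at most 14 in all, crops included, and the job is handed in when it is done.

Besides the shell and the picture viewer there is one more tool, called after "Call:" as name(argument=value, ...), one argument or row to a line, values as JSON. apply_moves: Moves the arm, as the interface text tells. Its arguments: {"type":"object","properties":{"rows":{"type":"array","items":{"type":"array","items":{"type":"number"}}},"claw":{"type":"number"},"newtons":{"type":"number"}},"required":["rows"]}

```bash
mkdir -p pics; ls
cat > h.py <<'E'
import numpy as np, cv2
from bench import r
from scipy.spatial.transform import Rotation as R
def cam(f):
    A=np.array(f['attitude'],float)
    Rm=A if A.shape==(3,3) else R.from_rotvec(A).as_matrix() if A.size==3 else R.from_quat(A).as_matrix()
    return np.array(f['eye'],float),Rm
def ray(f,px):
    e,Rm=cam(f)
    u=cv2.undistortPoints(np.array([[px]],float),np.array(f['intrinsics']),np.array(f['dist']))[0,0]
    return e,Rm@np.array([u[0],-u[1],-1.])
def atz(f,px,z):
    e,d=ray(f,px); return e+d*(z-e[2])/d[2]
def tri(f1,p1,f2,p2):
    e1,d1=ray(f1,p1); e2,d2=ray(f2,p2)
    d1=d1/np.linalg.norm(d1);d2=d2/np.linalg.norm(d2)
    s=np.linalg.lstsq(np.c_[d1,-d2],e2-e1,rcond=None)[0]
    a=e1+s[0]*d1;b=e2+s[1]*d2
    return (a+b)/2,np.linalg.norm(a-b)
def proj(f,P):
    e,Rm=cam(f); q=(np.atleast_2d(P)-e)@Rm*[1,-1,-1]
    return cv2.projectPoints(q,np.zeros(3),np.zeros(3),np.array(f['intrinsics']),np.array(f['dist']))[0][:,0]
def save(f,n,box=None,s=1):
    im=f['pixels'][...,::-1]
    if box: im=im[box[1]:box[3],box[0]:box[2]]
    cv2.imwrite('pics/'+n,cv2.resize(im,None,fx=s,fy=s,interpolation=cv2.INTER_CUBIC))
def local(dp,rot):
    "world shift and world rotation target -> row numbers"
    o=r.get_obs()
E
python3 - <<'E'
from h import *
o=r.get_obs(); print(o)
t=r.grab_frame('top');s=r.grab_frame('side')
for f,n in((t,'top0.png'),(s,'side0.png')):
    save(f,n); print(n,f['eye'],f['attitude'],f['intrinsics'],f['dist'])
for th in 'fork0 fork1 fork2 sledge_handle eye0 holder0 pin0 collar0 pin_block copy_rail paddle_toe paddle_base coffee_cup bell'.split():
    for f,n in((t,'T'),(s,'S')):
        print(th,n,[(np.round(d['point']).tolist(),round(d['conf'],2)) for d in r.landmark_of(f,th)][:8])
E
```

```text
pics
{'clock': 0.0, 'joints': array([ 1.07289087,  0.47783149,  0.02234964,  1.55645759, -0.01151862,
        1.10931233, -0.08313222]), 'qvel': array([ 0.0003958 , -0.00213761, -0.0007086 ,  0.00201004,  0.0005221 ,
       -0.00094459, -0.00081476]), 'tau': array([ 4.43295639e-04, -5.96444499e+01,  1.60815451e+00, -2.81195086e+01,
        1.25013205e-02,  9.48813627e-03, -1.47122250e-05]), 'tcp_pos': array([ 0.25626154, -0.62381282,  0.23030228]), 'orientation': array([-3.08033847e+00, -6.08041274e-01,  7.69312476e-04]), 'contact_force': array([-1.02963707, -0.06008029,  0.99110051]), 'moment': array([ 0.006523  ,  0.04103804, -0.01458058]), 'gripper_force': 0.0, 'grip_width': 0.08512115976377703}
top0.png [0.4068533  0.28372777 1.06455583] [ 0.04119447 -0.05417517 -1.58468704] [[404.67410302   0.         276.30875727]
 [  0.         404.67410302 215.72687622]
 [  0.           0.           1.        ]] [-0.11240634  0.          0.          0.          0.        ]
side0.png [0.33460306 1.05635529 0.64385735] [ 0.15250194 -1.36815601 -2.61556332] [[447.41779285   0.         271.656911
[... 1561 characters left out ...]
, 0.44), ([365.0, 215.0], 0.25)]
collar0 S [([259.0, 277.0], 0.73), ([284.0, 273.0], 0.72), ([303.0, 268.0], 0.63), ([206.0, 280.0], 0.51), ([235.0, 282.0], 0.46)]
pin_block T [([222.0, 223.0], 0.73)]
pin_block S [([283.0, 288.0], 0.93)]
copy_rail T [([314.0, 164.0], 0.93), ([183.0, 173.0], 0.27)]
copy_rail S [([242.0, 214.0], 0.8), ([312.0, 233.0], 0.75)]
paddle_toe T [([360.0, 214.0], 0.92), ([371.0, 142.0], 0.38)]
paddle_toe S [([305.0, 184.0], 0.83)]
paddle_base T [([360.0, 222.0], 0.78)]
paddle_base S [([309.0, 196.0], 0.96), ([301.0, 278.0], 0.28)]
coffee_cup T [([183.0, 172.0], 0.82)]
coffee_cup S [([202.0, 321.0], 0.91)]
bell T [([188.0, 262.0], 0.64)]
bell S [([325.0, 334.0], 0.85)]
```

Run:
```python
import cv2
cv2.imwrite('pics/topc.png',cv2.resize(cv2.imread('pics/top0.png')[110:330,150:420],None,fx=2.7,fy=2.7,interpolation=2))
cv2.imwrite('pics/sidec.png',cv2.resize(cv2.imread('pics/side0.png')[140:360,150:420],None,fx=2.7,fy=2.7,interpolation=2))
```

```text
(no output)
```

View pics/topc.png

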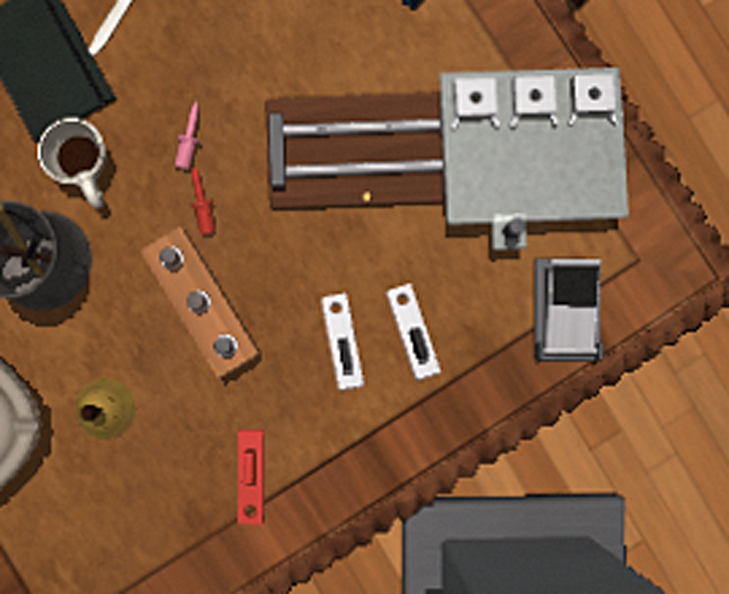

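View pics/sidec.png

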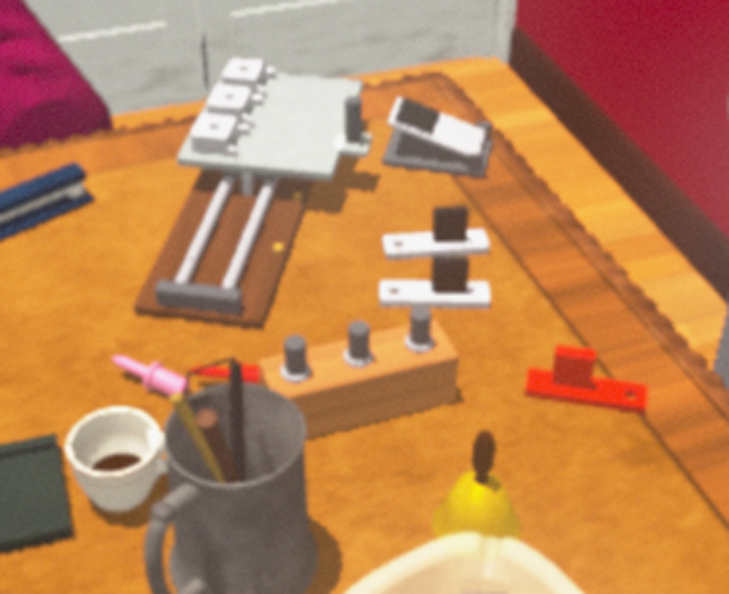

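The pictures show two aluminium arms, in top-frame pixels at about (277,236) and (302,232). The shape at (243,286) is red, so it is a decoy. The grey pins in the block are at (213,206), (223,221) and (233,238); the pink and red pins lying at (219,160) and (225,185) are decoys. The sledge is at the right end, with its fork holes at (326,146), (348,145) and (370,145). Both crops above confirm the colours, so I'll measure next.

```bash
cat >> h.py <<'E'
def blob(f,px,rad,dark=True,thr=None,chan=None):
    "weighted centroid of dark (or light) pixels within rad of px"
    g=cv2.cvtColor(f['pixels'],cv2.COLOR_RGB2GRAY).astype(float)
    y,x=np.mgrid[:g.shape[0],:g.shape[1]]; m=np.hypot(x-px[0],y-px[1])<=rad
    v=g[m]; lo,hi=np.percentile(v,[3,75]); t=thr if thr else (lo+hi)/2
    w=np.where(m,np.clip(t-g if dark else g-t,0,None),0)
    X=w*x; Y=w*y; c=np.array([X.sum(),Y.sum()])/w.sum()
    dx=x-c[0];dy=y-c[1]
    C=np.array([[ (w*dx*dx).sum(),(w*dx*dy).sum()],[(w*dx*dy).sum(),(w*dy*dy).sum()]])/w.sum()
    return c,C
def bright_mask(f,px,half):
    "white/aluminium bar mask around px -> minAreaRect"
    im=f['pixels'].astype(int); m=((im.min(2)>140)|((im.max(2)-im.min(2)<30)&(im.max(2)<90)))
    sub=np.zeros(m.shape,np.uint8); x,y=map(int,px); s=np.s_[y-half:y+half,x-half:x+half]
    sub[s]=m[s]
    n,l,st,_=cv2.connectedComponentsWithStats(sub); k=1+np.argmax(st[1:,4])
    return cv2.minAreaRect(np.argwhere(l==k)[:,::-1].astype(np.float32)),st[k]
E
python3 - <<'E'
from h import *
t=r.grab_frame('top');s=r.grab_frame('side')
pt={'fork2':(326,146),'fork1':(348,145),'fork0':(370,144.5),'eyeA':(274.4,224),'eyeB':(299,220.5)}
sp={'fork2':(229,187),'fork1':(236,175),'fork0':(240,164.5),'eyeA':(296,248),'eyeB':(297.5,230)}
zs={'fork':.0645,'eyeA':.008,'eyeB':.008}
for k,p in pt.items():
    z=.0645 if 'fork' in k else .008
    c,_=blob(t,p,3.5); w=atz(t,c,z)
    c2=[(d['point'],d['conf']) for d in r.landmark_of(s,'fork0' if 'fork' in k else 'eye0')]
    q=min(c2,key=lambda a:np.hypot(*(np.array(a[0])-proj(s,w)[0])))[0]
    P,e=tri(t,c,s,q)
    print(k,c.round(1),w.round(4),'side pred',proj(s,w)[0].round(1),'net',np.round(q,1),'tri',P.round(4),round(e,4))
for k,p in {'A':(277,241),'B':(304,238)}.items():
    c,C=blob(t,p,7,thr=90); ev,V=np.linalg.eigh(C); print('fin',k,c.round(1),atz(t,c,.038).round(4),V[:,1].round(3),ev.round(1))
for p in [(276.7,236),(302.6,232)]:
    rc,st=bright_mask(t,p,22); b=cv2.boxPoints(rc); print([atz(t,q,.008)[:2].round(4).tolist() for q in b],st)
for p in [(213.3,205.9),(223.3,221.5),(233.3,237.8)]:
    c,C=blob(t,p,4,thr=120); print('pin',c.round(1),atz(t,c,.0755).round(4))
for n,z in (('sledge_handle',.09),('paddle_toe',.05)):
    a=r.landmark_of(t,n)[0]['point'];b=r.landmark_of(s,n)[0]['point'];print(n,atz(t,a,z).round(4),tri(t,a,s,b))
for n in ('collar0','pin0'):
  for f in(t,s): print(n,[(np.round(d['point'],1).tolist(),round(d['conf'],2)) for d in r.landmark_of(f,n)])
cv2.imwrite('pics/g.png',np.vstack([cv2.resize(t['pixels'][130:250,205:385,::-1],None,fx=4,fy=4,interpolation=2)]))
E
```

```text
fork2 [325.7 145.7] [0.6423 0.1481 0.0645] side pred [228.9 186.2] net [228.9 182.1] tri [0.6401 0.15   0.0777] 0.0018
fork1 [347.8 144.7] [0.6444 0.0918 0.0645] side pred [234.4 175.1] net [236.  178.1] tri [0.644  0.0896 0.0547] 0.0054
fork0 [369.6 144.2] [0.6456 0.0363 0.0645] side pred [239.7 164.9] net [235.9 170.7] tri [0.6548 0.0314 0.0423] 0.0078
eyeA [273.9 223.5] [0.4506 0.2811 0.008 ] side pred [295.3 246.9] net [295.4 247.7] tri [0.4506 0.2811 0.0058] 0.0003
eyeB [298.5 220.3] [0.458  0.2166 0.008 ] side pred [296.9 229.7] net [295.4 247.7] tri [ 0.4607  0.2129 -0.0503] 0.0002
fin A [277.1 241.5] [0.4037 0.2736 0.038 ] [0.177 0.984] [ 2.4 10.7]
fin B [304.4 237.5] [0.4128 0.2044 0.038 ] [0.286 0.958] [ 2.1 11. ]
[[0.4597, 0.2953], [0.4641, 0.2716], [0.3756, 0.2553], [0.3712, 0.2789]] [269 219  16  35 296]
[[0.4659, 0.2315], [0.4732, 0.2085], [0.3873, 0.1816], [0.3801, 0.2044]] [293 215  20  35 296]
pin [213.5 206.6] [0.4915 0.4289 0.0755]
pin [223.5 222.5] [0.4519 0.4046 0.0755]
pin [233.5 238.9] [0.4117 0.3805 0.0755]
sledge_handle [0.52   0.1173 0.09  ] (array([0.51744747, 0.11571854, 0.08285052]), np.float64(0.006857538853541589))
paddle_toe [0.4606 0.0617 0.05  ] (array([0.46350625, 0.06027619, 0.04234787]), np.float64(0.00507934028211157))
collar0 [([211.3, 201.8], 0.64), ([234.5, 237.5], 0.51), ([223.0, 187.5], 0.48), ([218.9, 158.9], 0.46), ([220.5, 223.3], 0.38)]
collar0 [([281.0, 271.5], 0.64), ([205.3, 278.6], 0.5), ([257.2, 278.2], 0.46), ([304.6, 268.7], 0.41), ([239.6, 279.7], 0.4)]
pin0 [([364.5, 216.1], 0.65), ([220.5, 148.2], 0.61), ([231.3, 238.4], 0.56), ([219.9, 219.8], 0.53), ([224.6, 224.6], 0.5), ([275.7, 225.9], 0.42), ([216.3, 204.2], 0.4), ([222.1, 172.4], 0.39)]
pin0 [([191.2, 272.8], 0.64), ([260.2, 288.7], 0.57), ([218.0, 273.4], 0.52), ([303.7, 279.4], 0.49), ([281.8, 281.9], 0.46), ([257.3, 275.0], 0.24)]
```

View pics/g.png

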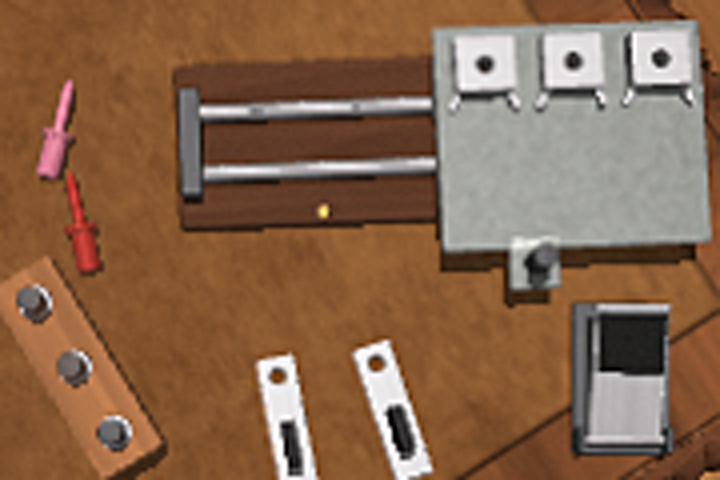

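```bash
cat >> h.py <<'E'
def T(x,y,z,th):
    M=np.eye(4); M[:3,:3]=(R.from_euler('z',th)*R.from_euler('x',np.pi)).as_matrix(); M[:3,3]=x,y,z; return M
def now():
    o=r.get_obs(); M=np.eye(4); M[:3,:3]=R.from_rotvec(o['orientation']).as_matrix(); M[:3,3]=o['tcp_pos']; return M
def plan(*calls,start=None):
    "each call: list of (x,y,z,theta) waypoints; prints row numbers, chaining calls"
    M=now() if start is None else T(*start)
    for ws in calls:
        for w in ws:
            N=T(*w); D=np.linalg.inv(M)@N
            a=D[:3,3]/.25; b=R.from_matrix(D[:3,:3]).as_rotvec()/(np.pi/2)
            print(w,'->',np.round(np.r_[a,b],4).tolist())
        M=T(*ws[-1]); print('--')
E
python3 - <<'E'
from h import *
plan([(.40,-.42,.25,.39)],[(.46,-.18,.25,.3)],[(.47,.06,.22,.2)],[(.407,.272,.15,.183)])
E
```

```text
(0.4, -0.42, 0.25, 0.39) -> [0.8416, -0.5382, -0.0747, 0.0, -0.0, -0.0002]
--
(0.46, -0.18, 0.25, 0.3) -> [0.587, -0.7967, 0.0, -0.0, -0.0, 0.0573]
--
(0.47, 0.06, 0.22, 0.2) -> [0.3219, -0.9053, 0.12, 0.0, -0.0, 0.0637]
--
(0.407, 0.272, 0.15, 0.183) -> [-0.0785, -0.8812, 0.28, -0.0, -0.0, 0.0108]
--
```

Call:
apply_moves(
  rows=[
    [0.84,-0.54,-0.075,0,0,0],
    [0.84,-0.54,-0.075,0,0,0],
    [0.84,-0.54,-0.075,0,0,0],
    [0.84,-0.54,-0.075,0,0,0],
    [0.84,-0.54,-0.075,0,0,0],
  ],
  claw=0.5,
)

```text
clock: 2.88
tcp_pos: [0.4041, -0.4145, 0.2508]
orientation: [-3.078, -0.624, -0.005]
contact_force: [-0.6, -0.4, -0.3]
grip_width: 0.0426
gripper_force: 0.0
```

Call:
apply_moves(
  rows=[
    [0.587,-0.797,0,0,0,0.057],
    [0.587,-0.797,0,0,0,0.057],
    [0.587,-0.797,0,0,0,0.057],
    [0.587,-0.797,0,0,0,0.057],
    [0.587,-0.797,0,0,0,0.057],
  ],
)

```text
clock: 3.5
tcp_pos: [0.4608, -0.1754, 0.2504]
orientation: [-3.104, -0.482, -0.002]
contact_force: [-0.8, -1.5, -0.2]
grip_width: 0.0428
gripper_force: 0.0
```

Call:
apply_moves(
  rows=[
    [0.322,-0.905,0.12,0,0,0.064],
    [0.322,-0.905,0.12,0,0,0.064],
    [0.322,-0.905,0.12,0,0,0.064],
    [0.322,-0.905,0.12,0,0,0.064],
    [0.322,-0.905,0.12,0,0,0.064],
  ],
)

```text
clock: 4.12
tcp_pos: [0.4696, 0.0633, 0.2199]
orientation: [-3.124, -0.322, -0.0]
contact_force: [0.8, -1.3, -0.3]
grip_width: 0.043
gripper_force: 0.0
```

```bash
cat >> h.py <<'E'
def holder(f,px,z=.008,half=22):
    rc,st=bright_mask(f,px,half); b=np.array([atz(f,q,z)[:2] for q in cv2.boxPoints(rc)])
    m=[(b[i]+b[(i+1)%4])/2 for i in range(4)]
    a,c=(m[0],m[2]) if np.linalg.norm(m[0]-m[2])>np.linalg.norm(m[1]-m[3]) else (m[1],m[3])
    if a[0]<c[0]: a,c=c,a
    d=a-c; L=np.linalg.norm(d); o=(a+c)/2; th=np.arctan2(d[1],d[0]); fin=o-.012*d/L; eye=o+.033*d/L
    print('holder org',o.round(4),'yaw',th.round(4),'fin',fin.round(4),'eye',eye.round(4),'L',L.round(4),'px',st)
    return o,th,fin
E
python3 - <<'E'
from h import *
t=r.grab_frame('top')
for p in [(276.7,236),(302.6,232)]: 
    o,th,fin=holder(t,p); plan([(*fin,.10,th)],[(*fin,.013,th)])
save(t,'t2.png',(200,120,400,270),4)
E
```

```text
holder org [0.4179 0.2753] yaw 0.1829 fin [0.4061 0.2732] eye [0.4503 0.2813] L 0.0905 px [269 219  16  35 297]
(np.float64(0.4060936251095458), np.float64(0.27315410166434845), 0.1, np.float64(0.18285961097784048)) -> [-0.0788, -0.8844, 0.4796, 0.0001, 0.0001, 0.0121]
--
(np.float64(0.4060936251095458), np.float64(0.27315410166434845), 0.013, np.float64(0.18285961097784048)) -> [-0.0, 0.0, 0.348, 0.0, 0.0, 0.0]
--
holder org [0.4268 0.2062] yaw 0.3259 fin [0.4154 0.2023] eye [0.458  0.2167] L 0.0903 px [293 215  20  35 299]
(np.float64(0.4153972431673318), np.float64(0.20232404998410136), 0.1, np.float64(0.32588182879769556)) -> [-0.0992, -0.5994, 0.4796, 0.0001, 0.0001, -0.0789]
--
(np.float64(0.4153972431673318), np.float64(0.20232404998410136), 0.013, np.float64(0.32588182879769556)) -> [0.0, 0.0, 0.348, 0.0, 0.0, -0.0]
--
```

View pics/t2.png

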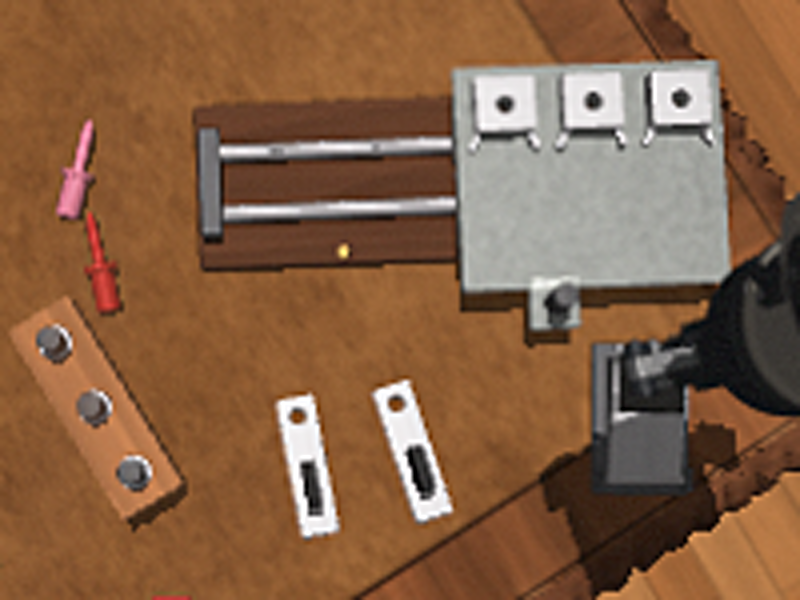

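Call:
apply_moves(
  rows=[
    [-0.079,-0.884,0.2,0,0,0.012],
    [-0.079,-0.884,0.48,0,0,0.012],
    [-0.079,-0.884,0.48,0,0,0.012],
    [-0.079,-0.884,0.48,0,0,0.012],
    [-0.079,-0.884,0.48,0,0,0.012],
  ],
)

```text
clock: 4.8
tcp_pos: [0.405, 0.2738, 0.0981]
orientation: [3.128, 0.289, -0.005]
contact_force: [0.2, -0.7, -0.4]
grip_width: 0.0426
gripper_force: 0.0
```

Run:
```python
from h import *
o=r.get_obs(); print(o['tcp_pos'],o['joints'].round(2),o['orientation'])
plan([(.4061,.2732,.05,.183),(.4061,.2732,.014,.183)])
t=r.grab_frame('side'); save(t,'s3.png',(220,150,420,300),4)
```

```text
[0.40503495 0.27383406 0.09806117] [-0.33  0.4  -0.46  2.08  0.26  0.72 -2.35] [ 3.12752188  0.28852228 -0.00513281]
(0.4061, 0.2732, 0.05, 0.183) -> [0.0044, 0.0032, 0.1922, 0.0003, 0.0021, 0.0006]
(0.4061, 0.2732, 0.014, 0.183) -> [0.0048, 0.0031, 0.3362, 0.0003, 0.0021, 0.0006]
--
```

View pics/s3.png

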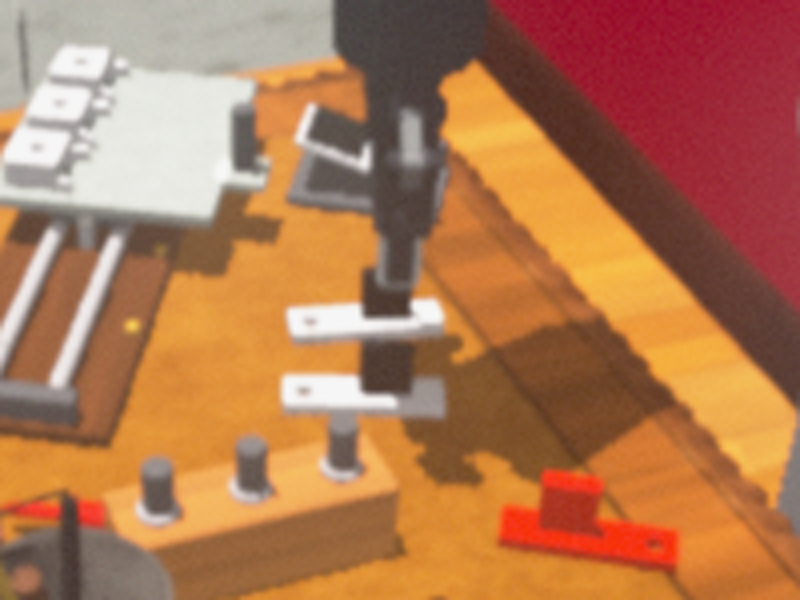

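Call:
apply_moves(
  rows=[
    [0.0044,0.003,0.1,0,0.002,0],
    [0.0044,0.003,0.19,0,0.002,0],
    [0.0045,0.003,0.27,0,0.002,0],
    [0.0045,0.003,0.332,0,0.002,0],
    [0.0045,0.003,0.332,0,0.002,0],
  ],
)

```text
clock: 5.48
tcp_pos: [0.4082, 0.2706, 0.0166]
orientation: [3.128, 0.28, 0.004]
contact_force: [0.0, -0.1, -0.5]
grip_width: 0.0423
gripper_force: 0.0
```

Call:
apply_moves(
  rows=[
    [0,0,0,0,0,0],
    [0,0,0,0,0,0],
    [0,0,0,0,0,0],
    [0,0,0,0,0,0],
    [0,0,0,0,0,0],
  ],
  claw=0,
  newtons=50,
)

```text
clock: 6.1
tcp_pos: [0.4082, 0.2728, 0.0178]
orientation: [-3.128, -0.284, -0.007]
contact_force: [-0.0, -1.4, 6.6]
grip_width: 0.0089
gripper_force: 53.2
```

Run:
```python
from h import *
print(r.get_obs()['tcp_pos'])
p=now()[:3,3]
plan([(*p[:2],.06,.18),(*p[:2],.12,.18),(.45,.235,.13,.15),(.5,.2,.13,.1)],[(.5523,.1455,.13,.0295)])
```

```text
[0.40816366 0.2727533  0.01780531]
(np.float64(0.40816365606442784), np.float64(0.27275330452946667), 0.06, 0.18) -> [0.0008, -0.0, -0.1688, -0.0001, -0.0029, 0.0005]
(np.float64(0.40816365606442784), np.float64(0.27275330452946667), 0.12, 0.18) -> [0.0019, -0.0001, -0.4088, -0.0001, -0.0029, 0.0005]
(0.45, 0.235, 0.13, 0.15) -> [0.1395, 0.1786, -0.4482, -0.0002, -0.0029, 0.0196]
(0.5, 0.2, 0.13, 0.1) -> [0.3111, 0.3523, -0.4474, -0.0002, -0.0029, 0.0515]
--
(0.5523, 0.1455, 0.13, 0.0295) -> [0.1864, 0.2378, 0.0, 0.0, -0.0, 0.0449]
--
```

Call:
apply_moves(
  rows=[
    [0,0,-0.12,0,-0.002,0],
    [0,0,-0.3,0,-0.002,0],
    [0.04,0.05,-0.448,0,-0.002,0.005],
    [0.16,0.2,-0.448,0,-0.002,0.03],
    [0.311,0.352,-0.448,0,-0.002,0.051],
  ],
)

```text
clock: 6.72
tcp_pos: [0.5, 0.1994, 0.1302]
orientation: [-3.137, -0.159, -0.002]
contact_force: [0.6, 0.7, -0.8]
grip_width: 0.009
gripper_force: 52.1
```

Call:
apply_moves(
  rows=[
    [0.12,0.14,0,0,0,0.02],
    [0.186,0.238,0,0,0,0.045],
    [0.186,0.238,0,0,0,0.045],
    [0.186,0.238,0,0,0,0.045],
    [0.186,0.238,0,0,0,0.045],
  ],
)

```text
clock: 7.35
tcp_pos: [0.5507, 0.1468, 0.1293]
orientation: [-3.141, -0.051, 0.001]
contact_force: [0.0, 0.1, -0.3]
grip_width: 0.0092
gripper_force: 52.1
```

Run:
```python
from h import *
o=r.get_obs();print(o['tcp_pos'],o['orientation'],o['joints'].round(2))
t=r.grab_frame('top');s=r.grab_frame('side')
a=cv2.resize(t['pixels'][125:215,300:400,::-1],None,fx=4,fy=4,interpolation=2)
b=cv2.resize(s['pixels'][110:200,220:320,::-1],None,fx=4,fy=4,interpolation=2)
cv2.imwrite('pics/m4.png',np.hstack([a,b]))
holder(t,(302.6,232))
```

```text
[0.55066192 0.14680903 0.1293088 ] [-3.14052742e+00 -5.12627584e-02  8.89293133e-04] [-0.07  0.45 -0.39  1.88  0.22  0.85 -2.1 ]
holder org [0.4267 0.2064] yaw 0.3176 fin [0.4153 0.2027] eye [0.458  0.2168] L 0.0902 px [293 215  20  35 303]
```

View pics/m4.png

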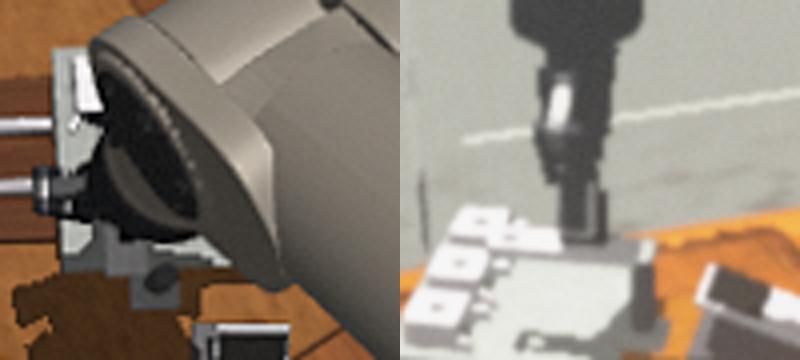

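Run:
```python
from h import *
s=r.grab_frame('side'); p=now()[:3,3]
th=.0327
for off in(.043,.045):
    e=p+[off*np.cos(th),off*np.sin(th),-.0098]; print('expected eye',e.round(4),proj(s,e).round(1))
print([(np.round(d['point'],1).tolist(),round(d['conf'],2)) for d in r.landmark_of(s,'eye0')])
c,_=blob(s,(248,169.3),2.6); print('blob',c.round(2),atz(s,c,e[2]).round(4))
c0,_=blob(s,proj(s,(.458,.2168,.008))[0],2.6);print('desk eye B',c0,atz(s,c0,.008),'vs top .4580 .2168')
for q,w in (((229,187),'2'),((235,175.5),'1'),((240,165.3),'0')):
    c,_=blob(s,q,3); print(w,c.round(2),atz(s,c,.0645).round(4))
```

```text
expected eye [0.5942 0.1476 0.1196] [[246.9 168.6]]
expected eye [0.5962 0.1476 0.1196] [[246.1 168.5]]
[([246.2, 171.8], 0.79), ([297.3, 231.9], 0.67), ([381.7, 287.7], 0.56)]
blob [247. 169.] [0.5935 0.1493 0.1196]
desk eye B [297.09897724 229.97269878] [0.45727453 0.21767857 0.008     ] vs top .4580 .2168
2 [228.69 186.37] [0.6428 0.1488 0.0645]
1 [234.45 175.34] [0.644  0.0931 0.0645]
0 [239.81 165.  ] [0.6453 0.0366 0.0645]
```

Run:
```python
from h import *
plan([(.5545,.1452,.1,.0295),(.5545,.1452,.066,.0295)])
```

```text
(0.5545, 0.1452, 0.1, 0.0295) -> [0.0125, 0.0035, 0.1175, -0.0002, 0.0, 0.0011]
(0.5545, 0.1452, 0.066, 0.0295) -> [0.0125, 0.0035, 0.2535, -0.0002, 0.0, 0.0011]
--
```

Call:
apply_moves(
  rows=[
    [0.0125,0.0035,0.08,0,0,0.001],
    [0.0125,0.0035,0.16,0,0,0.001],
    [0.0125,0.0035,0.22,0,0,0.001],
    [0.0125,0.0035,0.253,0,0,0.001],
    [0.0125,0.0035,0.253,0,0,0.001],
  ],
)

```text
clock: 8.18
tcp_pos: [0.5545, 0.1445, 0.0653]
orientation: [3.141, 0.045, -0.002]
contact_force: [-0.2, 0.3, 0.6]
grip_width: 0.0089
gripper_force: 52.1
```

```bash
cat >> h.py <<'E'
def held(s,z0,off=.043,rad=2.6):
    "seen position of the eye of the held arm; z0 = TCP z minus underside"
    M=now(); p=M[:3,3]; x=M[:3,0]
    e=p+off*x; e[2]=p[2]-z0+.008
    q=proj(s,e)[0]; c,_=blob(s,q,rad); w=atz(s,c,e[2])
    print('tcp',p.round(4),'yaw',np.arctan2(x[1],x[0]).round(4),'eye expected',e.round(4),'seen',w.round(4),'px',q.round(1),c.round(1))
E
python3 - <<'E'
from h import *
s=r.grab_frame('side'); held(s,.0178); 
print(r.get_obs()['contact_force'])
plan([(.5545,.1452,.0645,.0295)],[(.57,.1457,.0645,.0295),(.585,.1461,.0645,.0295),(.593,.1463,.0645,.0295)])
save(s,'s5.png',(210,140,310,215),7)
E
```

```text
tcp [0.5549 0.1446 0.066 ] yaw 0.0286 eye expected [0.5979 0.1458 0.0562] seen [0.5967 0.1481 0.0562] px [246.5 190.5] [246.8 191. ]
[ 0.18545501 -0.10449493 -1.09178664]
(0.5545, 0.1452, 0.0645, 0.0295) -> [-0.0017, -0.0024, 0.0058, -0.0001, 0.0001, -0.0006]
--
(0.57, 0.1457, 0.0645, 0.0295) -> [0.062, -0.0002, 0.0, 0.0, 0.0, -0.0]
(0.585, 0.1461, 0.0645, 0.0295) -> [0.1221, 0.0, 0.0, 0.0, 0.0, -0.0]
(0.593, 0.1463, 0.0645, 0.0295) -> [0.1541, 0.0001, 0.0, 0.0, 0.0, -0.0]
--
```

View pics/s5.png

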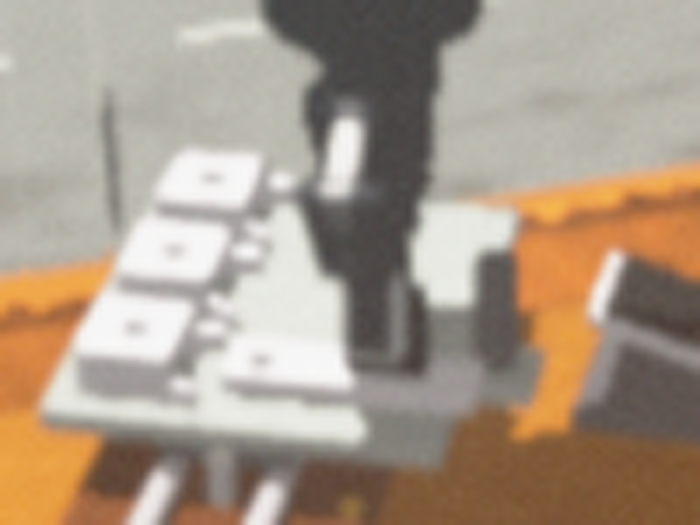

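Call:
apply_moves(
  rows=[
    [0.0,-0.0015,0.005,0,0,0],
    [0.04,-0.0015,0.005,0,0,0],
    [0.08,-0.0015,0.005,0,0,0],
    [0.115,-0.0015,0.005,0,0,0],
    [0.145,-0.0015,0.005,0,0,0],
  ],
)

```text
clock: 8.85
tcp_pos: [0.5919, 0.1459, 0.0648]
orientation: [-3.141, -0.044, -0.0]
contact_force: [0.5, -0.7, -0.5]
grip_width: 0.0094
gripper_force: 52.1
```

Run:
```python
from h import *
s=r.grab_frame('side'); held(s,.0178); 
o=r.get_obs();print(o['contact_force'],o['moment'])
plan([(.5995,.1463,.0645,.0295),(.6005,.1463,.0645,.0295)])
save(s,'s6.png',(210,140,310,215),7)
```

```text
tcp [0.5929 0.1459 0.0649] yaw 0.0279 eye expected [0.6358 0.1471 0.0551] seen [0.6331 0.158  0.0551] px [231.8 189.5] [231.6 191.9]
[ 1.53856428  0.37402407 -1.0915854 ] [-0.03304504 -0.04661793 -0.00288578]
(0.5995, 0.1463, 0.0645, 0.0295) -> [0.0266, -0.001, 0.0014, -0.0003, -0.0007, -0.001]
(0.6005, 0.1463, 0.0645, 0.0295) -> [0.0306, -0.0009, 0.0014, -0.0003, -0.0007, -0.001]
--
```

Call:
apply_moves(
  rows=[
    [0.012,-0.001,0,0,0,0],
    [0.02,-0.001,0,0,0,0],
    [0.026,-0.001,0,0,0,0],
    [0.032,-0.001,0,0,0,0],
    [0.036,-0.001,0,0,0,0],
  ],
)

```text
clock: 9.52
tcp_pos: [0.6001, 0.1464, 0.0648]
orientation: [-3.141, -0.045, 0.0]
contact_force: [-1.3, -0.8, 0.7]
grip_width: 0.009
gripper_force: 52.2
```

Call:
apply_moves(
  rows=[
    [0.004,0,0,0,0,0],
    [0.008,0,0,0,0,0],
    [0.012,0,0,0,0,0],
    [0.012,0,0,0,0,0],
  ],
)

```text
clock: 10.02
tcp_pos: [0.6003, 0.1465, 0.0641]
orientation: [3.14, 0.046, -0.009]
contact_force: [-8.2, 0.5, 2.9]
grip_width: 0.0091
gripper_force: 52.6
```

Call:
apply_moves(
  rows=[
    [-0.004,0,0.004,0,0,0],
    [-0.008,0,0.006,0,0,0],
  ],
)

```text
clock: 10.28
tcp_pos: [0.6001, 0.1465, 0.0631]
orientation: [3.141, 0.045, -0.003]
contact_force: [-3.2, 0.6, 1.5]
grip_width: 0.0091
gripper_force: 52.6
```

Call:
apply_moves(
  rows=[
    [0,0,0,0,0,0],
    [0,0,0,0,0,0],
    [0,0,-0.08,0,0,0],
    [0,0,-0.24,0,0,0],
    [0,0,-0.48,0,0,0],
  ],
  claw=0.4,
)

```text
clock: 10.9
tcp_pos: [0.6005, 0.1461, 0.1846]
orientation: [3.141, 0.045, -0.003]
contact_force: [0.2, 0.5, 0.5]
grip_width: 0.0343
gripper_force: 0.0
```

Run:
```python
from h import *
o=r.get_obs();print(o['tcp_pos'],o['contact_force'])
s=r.grab_frame('side'); t=r.grab_frame('top')
holder(t,(302.6,232)); save(s,'s7.png',(200,130,320,220),6)
# held arm bar back end
```

```text
[0.60051537 0.1461336  0.18461923] [0.15125472 0.46765578 0.51471843]
holder org [0.4268 0.2062] yaw 0.3259 fin [0.4154 0.2023] eye [0.458  0.2167] L 0.0903 px [293 215  20  35 302]
```

View pics/s7.png

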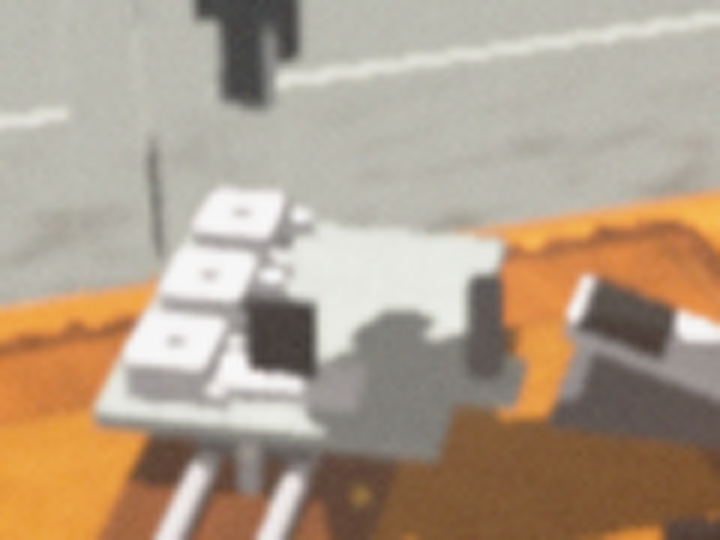

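Run:
```python
from h import *
plan([(.54,.175,.19,.15),(.49,.19,.18,.2)],[(.4154,.2025,.10,.318)],[(.4154,.2025,.0165,.318)])
```

```text
(0.54, 0.175, 0.19, 0.15) -> [-0.2597, -0.1138, 0.0054, -0.0019, -0.0088, -0.0775]
(0.49, 0.19, 0.18, 0.2) -> [-0.4584, -0.1793, 0.043, -0.0017, -0.0088, -0.1093]
--
(0.4154, 0.2025, 0.1, 0.318) -> [-0.2825, -0.1083, 0.32, -0.0, 0.0, -0.0751]
--
(0.4154, 0.2025, 0.0165, 0.318) -> [0.0, -0.0, 0.334, 0.0, 0.0, 0.0]
--
```

Call:
apply_moves(
  rows=[
    [-0.22,-0.09,0,0,0,-0.06],
    [-0.458,-0.179,0.04,0,0,-0.109],
    [-0.458,-0.179,0.04,0,0,-0.109],
  ],
  claw=0.5,
)

```text
clock: 11.38
tcp_pos: [0.4808, 0.1895, 0.1736]
orientation: [3.124, 0.323, -0.003]
contact_force: [0.7, -0.3, 0.4]
grip_width: 0.0428
gripper_force: 0.0
```

Call:
apply_moves(
  rows=[
    [-0.2,-0.08,0.1,0,0,-0.05],
    [-0.282,-0.108,0.32,0,0,-0.075],
    [-0.282,-0.108,0.32,0,0,-0.075],
    [-0.282,-0.108,0.32,0,0,-0.075],
    [-0.282,-0.108,0.32,0,0,-0.075],
  ],
)

```text
clock: 12.0
tcp_pos: [0.4135, 0.2011, 0.095]
orientation: [-3.101, -0.493, -0.006]
contact_force: [0.0, -0.3, -0.8]
grip_width: 0.0426
gripper_force: 0.0
```

Run:
```python
from h import *
s=r.grab_frame('side'); t=r.grab_frame('top')
d=r.landmark_of(s,'eye0');print([(np.round(q['point'],1).tolist(),round(q['conf'],2)) for q in d])
c,_=blob(s,proj(s,(.458,.2167,.008))[0],2.6);print('B eye side',atz(s,c,.008).round(4))
plan([(.4154,.2025,.0165,.318)])
```

```text
[([383.0, 287.5], 0.9), ([296.4, 231.4], 0.68), ([228.0, 191.8], 0.58)]
B eye side [0.4573 0.2177 0.008 ]
(0.4154, 0.2025, 0.0165, 0.318) -> [0.0135, -0.0031, 0.3113, -0.0002, -0.0015, -0.0011]
--
```

Call:
apply_moves(
  rows=[
    [0.0135,-0.003,0.1,0,0,0],
    [0.0135,-0.003,0.19,0,0,0],
    [0.0135,-0.003,0.27,0,0,0],
    [0.0135,-0.003,0.312,0,0,0],
    [0.0135,-0.003,0.312,0,0,0],
  ],
)

```text
clock: 12.78
tcp_pos: [0.4139, 0.2021, 0.0151]
orientation: [3.102, 0.497, -0.001]
contact_force: [0.2, 0.3, -0.0]
grip_width: 0.0428
gripper_force: 0.0
```

Call:
apply_moves(
  rows=[
    [0,0,0,0,0,0],
    [0,0,0,0,0,0],
    [0,0,0,0,0,0],
    [0,0,0,0,0,0],
    [0,0,0,0,0,0],
  ],
  claw=0,
  newtons=50,
)

```text
clock: 13.4
tcp_pos: [0.4144, 0.2024, 0.016]
orientation: [-3.102, -0.496, -0.002]
contact_force: [-1.1, -1.1, 6.6]
grip_width: 0.009
gripper_force: 52.4
```

Run:
```python
from h import *
M=now();p=M[:3,3]; print(p, np.arctan2(M[1,0],M[0,0]), r.get_obs()['joints'].round(2))
# pre-insertion fork0: hole .6455,.0365; tcp = hole-.043-.045
plan([(*p[:2],.06,.318),(*p[:2],.11,.318),(.46,.16,.15,.24),(.5,.12,.17,.16)],[(.5545,.0335,.13,.0295)])
```

```text
[0.4144296  0.20244844 0.0159964 ] 0.31742272170897745 [-0.25  0.51 -0.41  2.19  0.4   0.51 -2.22]
(np.float64(0.41442959831096343), np.float64(0.20244844129344286), 0.06, 0.318) -> [0.0002, -0.0, -0.176, -0.0001, -0.0009, -0.0004]
(np.float64(0.41442959831096343), np.float64(0.20244844129344286), 0.11, 0.318) -> [0.0005, -0.0, -0.376, -0.0001, -0.0009, -0.0004]
(0.46, 0.16, 0.15, 0.24) -> [0.1209, 0.2181, -0.5359, -0.0001, -0.0009, 0.0493]
(0.5, 0.12, 0.17, 0.16) -> [0.2231, 0.4201, -0.6158, -0.0001, -0.0009, 0.1002]
--
(0.5545, 0.0335, 0.13, 0.0295) -> [0.1601, 0.3763, 0.16, 0.0, -0.0, 0.0831]
--
```

Call:
apply_moves(
  rows=[
    [0,0,-0.12,0,0,0],
    [0,0,-0.3,0,0,0],
    [0.05,0.09,-0.48,0,0,0.02],
    [0.12,0.218,-0.57,0,0,0.05],
    [0.223,0.42,-0.616,0,0,0.1],
  ],
)

```text
clock: 14.02
tcp_pos: [0.5003, 0.1205, 0.1713]
orientation: [-3.13, -0.253, -0.004]
contact_force: [1.7, 0.8, -0.9]
grip_width: 0.0093
gripper_force: 51.3
```

Call:
apply_moves(
  rows=[
    [0.08,0.18,0.05,0,0,0.04],
    [0.16,0.376,0.16,0,0,0.083],
    [0.16,0.376,0.16,0,0,0.083],
    [0.16,0.376,0.16,0,0,0.083],
    [0.16,0.376,0.16,0,0,0.083],
  ],
)

```text
clock: 14.65
tcp_pos: [0.5538, 0.0351, 0.1298]
orientation: [-3.14, -0.051, -0.001]
contact_force: [0.5, -0.1, -0.7]
grip_width: 0.0093
gripper_force: 51.3
```

Run:
```python
from h import *
s=r.grab_frame('side'); held(s,.016,.046)
plan([(.5545,.0338,.1,.0295),(.5545,.0338,.0635,.0295)])
```

```text
tcp [0.554  0.035  0.1299] yaw 0.0326 eye expected [0.5999 0.0365 0.1219] seen [0.5991 0.0368 0.1219] px [255.6 147.2] [255.9 147.3]
(0.5545, 0.0338, 0.1, 0.0295) -> [0.0019, 0.0048, 0.1197, -0.0004, -0.0006, 0.002]
(0.5545, 0.0338, 0.0635, 0.0295) -> [0.0018, 0.0049, 0.2657, -0.0004, -0.0006, 0.002]
--
```

Call:
apply_moves(
  rows=[
    [0.002,0.0045,0.08,0,0,0.002],
    [0.002,0.0045,0.16,0,0,0.002],
    [0.002,0.0045,0.23,0,0,0.002],
    [0.002,0.0045,0.267,0,0,0.002],
    [0.002,0.0045,0.267,0,0,0.002],
  ],
)

```text
clock: 15.32
tcp_pos: [0.5546, 0.0326, 0.0623]
orientation: [-3.141, -0.043, 0.001]
contact_force: [0.3, 0.0, -0.6]
grip_width: 0.0092
gripper_force: 51.3
```

Run:
```python
from h import *
s=r.grab_frame('side'); held(s,.016,.046)
plan([(.5545,.0338,.0626,.0295),(.592,.0349,.0626,.0295),(.6005,.0351,.0626,.0295)])
```

```text
tcp [0.5548 0.0326 0.0627] yaw 0.0273 eye expected [0.6008 0.0338 0.0547] seen [0.6006 0.0308 0.0547] px [256.2 169.3] [256.5 168.8]
(0.5545, 0.0338, 0.0626, 0.0295) -> [-0.0013, -0.005, 0.0005, -0.0001, -0.0001, -0.0014]
(0.592, 0.0349, 0.0626, 0.0295) -> [0.1488, -0.0053, 0.0005, -0.0001, -0.0001, -0.0014]
(0.6005, 0.0351, 0.0626, 0.0295) -> [0.1828, -0.0052, 0.0005, -0.0001, -0.0001, -0.0014]
--
```

Call:
apply_moves(
  rows=[
    [0,-0.006,0,0,0,-0.001],
    [0.04,-0.006,0,0,0,-0.001],
    [0.08,-0.006,0,0,0,-0.001],
    [0.115,-0.006,0,0,0,-0.001],
    [0.145,-0.006,0,0,0,-0.001],
  ],
)

```text
clock: 16.0
tcp_pos: [0.5917, 0.0348, 0.0625]
orientation: [-3.141, -0.045, -0.0]
contact_force: [-0.4, 0.2, -1.3]
grip_width: 0.0092
gripper_force: 51.3
```

Call:
apply_moves(
  rows=[
    [0.01,0,0,0,0,0],
    [0.018,0,0,0,0,0],
    [0.026,0,0,0,0,0],
    [0.032,0,0,0,0,0],
  ],
)

```text
clock: 16.5
tcp_pos: [0.5989, 0.035, 0.0626]
orientation: [-3.141, -0.045, 0.0]
contact_force: [-0.7, -0.1, -0.4]
grip_width: 0.0089
gripper_force: 51.3
```

Call:
apply_moves(
  rows=[
    [0.004,0,0,0,0,0],
    [0.008,0,0,0,0,0],
    [0.012,0,0,0,0,0],
    [0.016,0,0,0,0,0],
    [0.016,0,0,0,0,0],
  ],
)

```text
clock: 17.12
tcp_pos: [0.6004, 0.035, 0.0618]
orientation: [3.141, 0.045, -0.008]
contact_force: [-7.7, -0.3, 1.8]
grip_width: 0.0089
gripper_force: 51.8
```

Against the back wall. I'll relax, release and go up, then look.

Call:
apply_moves(
  rows=[
    [-0.004,0,0.004,0,0,0],
    [-0.008,0,0.006,0,0,0],
  ],
)

```text
clock: 17.38
tcp_pos: [0.6003, 0.035, 0.0611]
orientation: [3.141, 0.045, -0.001]
contact_force: [-3.5, -1.2, 3.8]
grip_width: 0.0095
gripper_force: 52.0
```

Call:
apply_moves(
  rows=[
    [0,0,0,0,0,0],
    [0,0,0,0,0,0],
    [0,0,-0.08,0,0,0],
    [0,0,-0.24,0,0,0],
    [0,0,-0.48,0,0,0],
  ],
  claw=0.4,
)

```text
clock: 18.0
tcp_pos: [0.6002, 0.035, 0.1823]
orientation: [-3.141, -0.045, 0.003]
contact_force: [0.4, -0.6, 0.7]
grip_width: 0.0345
gripper_force: 0.0
```

Run:
```python
from h import *
o=r.get_obs();print(o['tcp_pos'],o['joints'].round(2))
for th in (0,.5): plan([(.52,.2,.2,th)],[(.4519,.4046,.15,th)])
```

```text
[0.60015218 0.03498006 0.18234333] [ 0.13  0.43 -0.38  1.76  0.19  0.98 -1.86]
(0.52, 0.2, 0.2, 0) -> [-0.3017, -0.669, -0.0699, -0.0002, 0.0012, 0.0183]
--
(0.4519, 0.4046, 0.15, 0) -> [-0.2724, -0.8184, 0.2, 0.0, 0.0, 0.0]
--
(0.52, 0.2, 0.2, 0.5) -> [-0.3017, -0.669, -0.0699, -0.0005, 0.0011, -0.3]
--
(0.4519, 0.4046, 0.15, 0.5) -> [0.1533, -0.8488, 0.2, -0.0, -0.0, -0.0]
--
```

Call:
apply_moves(
  rows=[
    [-0.1,-0.22,-0.07,0,0,-0.1],
    [-0.2,-0.44,-0.07,0,0,-0.2],
    [-0.302,-0.669,-0.07,0,0,-0.3],
    [-0.302,-0.669,-0.07,0,0,-0.3],
  ],
)

```text
clock: 18.5
tcp_pos: [0.5182, 0.2064, 0.2008]
orientation: [-3.037, -0.793, -0.004]
contact_force: [-0.1, -0.7, -0.4]
grip_width: 0.0343
gripper_force: 0.0
```

```bash
cat >> h.py <<'E'
from scipy.optimize import least_squares
def cyl(x,y,z0,z1,rr):
    a=np.linspace(0,2*np.pi,24); return np.r_[[[x+rr*np.cos(q),y+rr*np.sin(q),z] for q in a for z in (z0,z1)]]
def hullc(f,P):
    p=proj(f,P).astype(np.float32); m=cv2.moments(cv2.convexHull(p)); return np.array([m['m10'],m['m01']])/m['m00']
def knob(fs,x,y,tipz=.011,rad=6):
    obs=[]
    for f in fs:
        g=f['pixels'].astype(int); c=hullc(f,cyl(x,y,tipz+.038,tipz+.0645,.008))
        yy,xx=np.mgrid[:420,:560]; m=(np.hypot(xx-c[0],yy-c[1])<rad)&(g.max(2)-g.min(2)<35)&(g.max(2)<150)
        n,l,st,ct=cv2.connectedComponentsWithStats(m.astype(np.uint8)); k=1+np.argmax(st[1:,4]); obs.append(ct[k]); print(ct[k].round(1),c.round(1),st[k,4],end=' ')
    for fl,ol in ((fs,obs),(fs[:1],obs[:1])):
        s=least_squares(lambda v:np.concatenate([hullc(f,cyl(*v,tipz+.038,tipz+.0645,.008))-o for f,o in zip(fl,ol)]),[x,y])
        print('knob',s.x.round(4),s.fun.round(2),end=' ')
    print(); return s.x
E
python3 - <<'E'
from h import *
o=r.get_obs();print(o['tcp_pos'],o['joints'].round(2))
t=r.grab_frame('top');s=r.grab_frame('side')
for p in ((.4915,.4289),(.4519,.4046),(.4117,.3805)): knob([t,s],*p)
a=cv2.resize(t['pixels'][190:260,190:260,::-1],None,fx=6,fy=6,interpolation=2)
b=cv2.resize(t['pixels'][130:200,305:375,::-1],None,fx=6,fy=6,interpolation=2)
cv2.imwrite('pics/m8.png',np.hstack([a,b])[:,:800])
for q in((325.7,145.7),(369.6,144.2)):
    c,_=blob(t,q,3.5);print('fork',c,atz(t,c,.0645))
E
```

```text
[0.51818744 0.20638447 0.20077165] [-0.05  0.37 -0.55  1.84  0.23  0.99 -1.75]
[213.  205.5] [214.3 207. ] 48 [259.4 271.1] [262.2 269.7] 37 knob [0.4958 0.433 ] [-0.35 -0.22  0.17 -0.34] knob [0.4952 0.4321] [-0.  0.] 
[222.9 221.8] [224.1 222.8] 45 [282.8 265.7] [284.8 264.3] 46 knob [0.4547 0.4086] [-0.43 -0.19  0.21 -0.3 ] knob [0.4542 0.4076] [-0.  0.] 
[232.7 238.2] [234.  238.9] 45 [305.3 260.8] [307.  259.1] 42 knob [0.4139 0.3843] [-0.3  -0.24  0.24 -0.53] knob [0.4134 0.3836] [-0. -0.] 
fork [324.24590164 144.3442623 ] [0.64581471 0.15168816 0.0645    ]
fork [367.50788644 146.50788644] [0.63960727 0.0417582  0.0645    ]
```

View pics/m8.png

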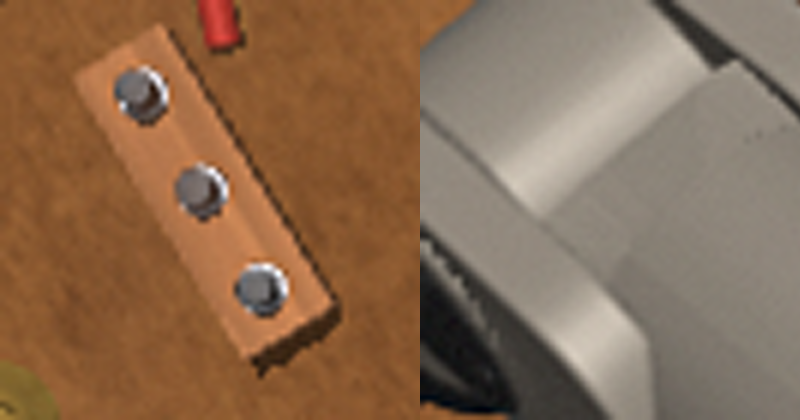

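Run:
```python
from h import *
plan([(.4137,.384,.13,.537)],[(.4137,.384,.053,.537)])
```

```text
(0.4137, 0.384, 0.13, 0.537) -> [-0.0245, -0.8493, 0.2788, 0.0004, -0.0011, -0.0231]
--
(0.4137, 0.384, 0.053, 0.537) -> [0.0, -0.0, 0.308, 0.0, -0.0, 0.0]
--
```

Call:
apply_moves(
  rows=[
    [-0.02,-0.25,0,0,0,-0.02],
    [-0.0245,-0.849,0.279,0,0,-0.023],
    [-0.0245,-0.849,0.279,0,0,-0.023],
    [-0.0245,-0.849,0.279,0,0,-0.023],
    [-0.0245,-0.849,0.279,0,0,-0.023],
  ],
  claw=0.5,
)

```text
clock: 19.23
tcp_pos: [0.4122, 0.3848, 0.1281]
orientation: [-3.028, -0.835, 0.003]
contact_force: [0.3, -0.8, -0.1]
grip_width: 0.0426
gripper_force: 0.0
```

Run:
```python
from h import *
o=r.get_obs();print(o['tcp_pos'],o['joints'].round(2))
t=r.grab_frame('top')
for q in((325.7,145.7),(369.6,144.2)):
    c,_=blob(t,q,3.5);print('fork',c,atz(t,c,.0645))
save(t,'t9.png',(310,125,390,185),8)
plan([(.4137,.384,.053,.537)])
```

```text
[0.41224115 0.38479256 0.12809763] [-0.41  0.48 -0.58  1.89  0.33  0.87 -2.19]
fork [325.70262211 145.71121261] [0.64227666 0.14809832 0.0645    ]
fork [369.52215639 144.16646731] [0.64563063 0.03635869 0.0645    ]
(0.4137, 0.384, 0.053, 0.537) -> [0.0007, -0.004, 0.3026, 0.0004, 0.0003, -0.0009]
--
```

View pics/t9.png

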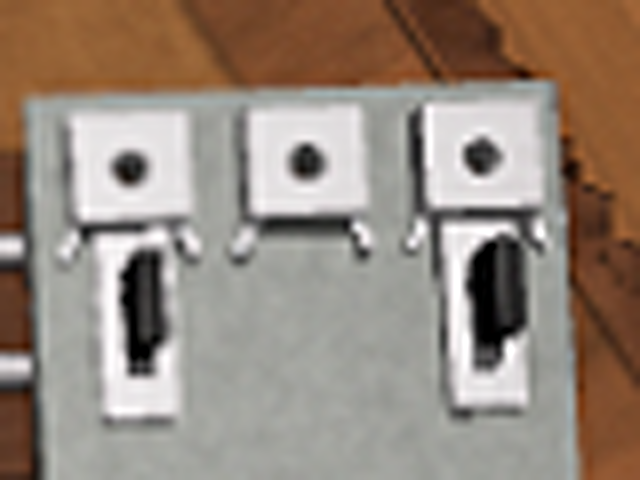

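Call:
apply_moves(
  rows=[
    [0.001,-0.003,0.08,0,0,0],
    [0.001,-0.003,0.16,0,0,0],
    [0.001,-0.003,0.24,0,0,0],
    [0.001,-0.003,0.302,0,0,0],
    [0.001,-0.003,0.302,0,0,0],
  ],
)

```text
clock: 19.9
tcp_pos: [0.4126, 0.3834, 0.0517]
orientation: [3.028, 0.832, -0.004]
contact_force: [-1.3, 0.7, 0.3]
grip_width: 0.0425
gripper_force: 0.0
```

Call:
apply_moves(
  rows=[
    [0,0,0,0,0,0],
    [0,0,0,0,0,0],
    [0,0,0,0,0,0],
    [0,0,0,0,0,0],
    [0,0,0,0,0,0],
  ],
  claw=0,
  newtons=40,
)

```text
clock: 20.52
tcp_pos: [0.4138, 0.3848, 0.054]
orientation: [-3.029, -0.832, -0.002]
contact_force: [-0.7, -0.8, 5.6]
grip_width: 0.0143
gripper_force: 39.3
```

Run:
```python
from h import *
M=now();p=M[:3,3];o=r.get_obs();print(p,o['contact_force'],o['moment'],np.arctan2(M[1,0],M[0,0]))
t=r.grab_frame('top');s=r.grab_frame('side')
plan([(*p[:2],.10,.537),(*p[:2],.15,.537),(.47,.33,.16,.45)],[(.56,.23,.16,.2)],[(.6425,.1484,.14,.0295)])
```

```text
[0.41375636 0.38476888 0.0540127 ] [-0.70632469 -0.78448405  5.57964749] [ 0.01227063  0.0870071  -0.02682681] 0.5358679293345883
(np.float64(0.41375636104191715), np.float64(0.38476887558231715), 0.1, 0.537) -> [0.0003, 0.0, -0.1839, -0.0002, -0.0009, -0.0007]
(np.float64(0.41375636104191715), np.float64(0.38476887558231715), 0.15, 0.537) -> [0.0006, -0.0001, -0.3839, -0.0002, -0.0009, -0.0007]
(0.47, 0.33, 0.16, 0.45) -> [0.0822, 0.3032, -0.4239, -0.0003, -0.0009, 0.0547]
--
(0.56, 0.23, 0.16, 0.2) -> [0.1502, 0.5168, 0.0, -0.0, -0.0, 0.1592]
--
(0.6425, 0.1484, 0.14, 0.0295) -> [0.2586, 0.3855, 0.08, -0.0, -0.0, 0.1085]
--
```

Call:
apply_moves(
  rows=[
    [0,0,-0.12,0,0,0],
    [0,0,-0.25,0,0,0],
    [0.01,0.04,-0.4,0,0,0.01],
    [0.04,0.15,-0.424,0,0,0.03],
    [0.082,0.303,-0.424,0,0,0.055],
  ],
)

```text
clock: 21.25
tcp_pos: [0.4698, 0.33, 0.1603]
orientation: [-3.061, -0.702, -0.002]
contact_force: [0.6, -0.1, -1.1]
grip_width: 0.0142
gripper_force: 39.3
```

Call:
apply_moves(
  rows=[
    [0.05,0.17,0,0,0,0.05],
    [0.1,0.34,0,0,0,0.1],
    [0.15,0.517,0,0,0,0.159],
    [0.15,0.517,0,0,0,0.159],
  ],
)

```text
clock: 21.75
tcp_pos: [0.5622, 0.2244, 0.1586]
orientation: [3.125, 0.3, 0.0]
contact_force: [-0.2, 0.4, -0.3]
grip_width: 0.0143
gripper_force: 39.3
```

Call:
apply_moves(
  rows=[
    [0.12,0.18,0,0,0,0.05],
    [0.2,0.3,0.04,0,0,0.1],
    [0.2586,0.3855,0.08,0,0,0.1085],
    [0.2586,0.3855,0.08,0,0,0.1085],
    [0.2586,0.3855,0.08,0,0,0.1085],
  ],
)

```text
clock: 22.38
tcp_pos: [0.6411, 0.1493, 0.1387]
orientation: [-3.14, -0.049, 0.002]
contact_force: [1.1, -0.0, 0.0]
grip_width: 0.0143
gripper_force: 39.3
```

Run:
```python
from h import *
M=now();p=M[:3,3];o=r.get_obs();print(p,o['contact_force'],o['orientation'],o['joints'].round(2))
t=r.grab_frame('top');s=r.grab_frame('side')
tip=p-[0,0,.043]; print('tip px',proj(s,tip),'hole px',proj(s,(.6425,.1484,.0645)))
print([(np.round(d['point'],1).tolist(),round(d['conf'],2)) for d in r.landmark_of(s,'pin0')][:4],[(np.round(d['point'],1).tolist(),round(d['conf'],2)) for d in r.landmark_of(s,'collar0')][:4])
save(s,'s10.png',(190,120,290,195),8)
plan([(.6425,.1484,.122,.0295)])
```

```text
[0.64110265 0.14933928 0.13872764] [ 1.09990074e+00 -2.85645359e-02  4.33969443e-05] [-3.14004033e+00 -4.92769403e-02  2.40303110e-03] [-0.05  0.57 -0.39  1.66  0.25  0.96 -2.06]
tip px [[228.52752056 175.63837391]] hole px [[228.84069829 186.29113718]]
[([200.8, 325.3], 0.74), ([191.4, 274.3], 0.66), ([283.9, 284.8], 0.56), ([262.3, 291.0], 0.5)] [([281.1, 272.6], 0.63), ([256.3, 276.8], 0.59), ([238.1, 280.8], 0.55), ([203.9, 278.7], 0.52)]
(0.6425, 0.1484, 0.122, 0.0295) -> [0.0036, 0.0034, 0.0707, -0.0005, -0.0002, 0.0012]
--
```

View pics/s10.png

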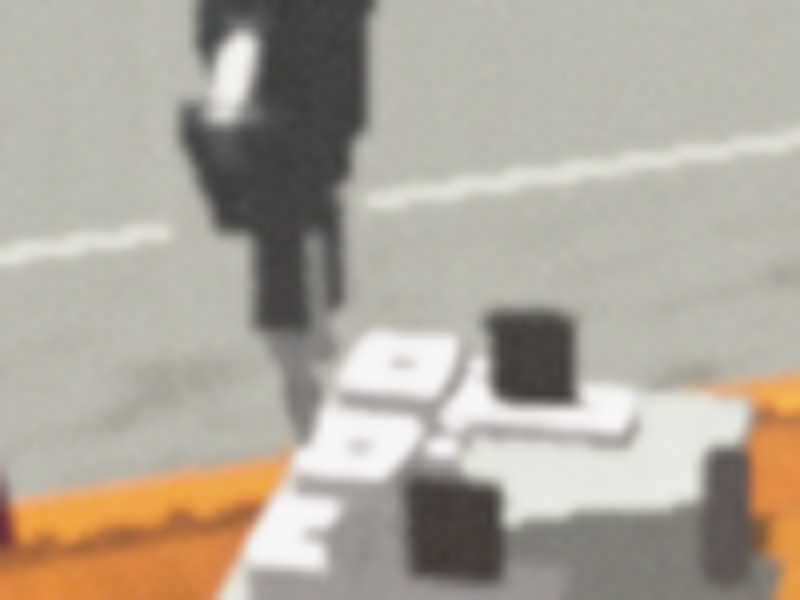

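Call:
apply_moves(
  rows=[
    [0.0036,0.0034,0.035,0,0,0.001],
    [0.0036,0.0034,0.07,0,0,0.001],
    [0.0036,0.0034,0.07,0,0,0.001],
    [0.0036,0.0034,0.07,0,0,0.001],
  ],
)

```text
clock: 23.08
tcp_pos: [0.643, 0.147, 0.1216]
orientation: [-3.141, -0.044, 0.0]
contact_force: [0.2, -0.4, -0.9]
grip_width: 0.0143
gripper_force: 39.3
```

Run:
```python
from h import *
M=now();p=M[:3,3];o=r.get_obs();print(p,o['contact_force'],o['orientation'])
s=r.grab_frame('side')
tip=p-[0,0,.043]; 
im=s['pixels'][...,::-1].copy(); B=(205,150); k=10
im=cv2.resize(im[150:205,205:275],None,fx=k,fy=k,interpolation=2)
for P,c in ((tip,(0,0,255)),(tip+[0,0,.034],(0,255,0)),((.6425,.1484,.0645),(255,0,0))):
    q=proj(s,P)[0]; print(q); cv2.circle(im,tuple(int(v) for v in (q-B+.5)*k),3,c,-1)
cv2.imwrite('pics/s11.png',im)
plan([(.6425,.1484,.11,.0295),(.6425,.1484,.0735,.0295)])
```

```text
[0.64299283 0.14700854 0.12164308] [ 0.23973112 -0.4173601  -0.9203821 ] [-3.14117087e+00 -4.35685711e-02  3.92330933e-04]
[228.47487444 181.09555177]
[227.64772746 169.04950235]
[228.84069829 186.29113718]
(0.6425, 0.1484, 0.11, 0.0295) -> [-0.0024, -0.0054, 0.0476, -0.0002, -0.0001, -0.0011]
(0.6425, 0.1484, 0.0735, 0.0295) -> [-0.0024, -0.0053, 0.1936, -0.0002, -0.0001, -0.0011]
--
```

View pics/s11.png

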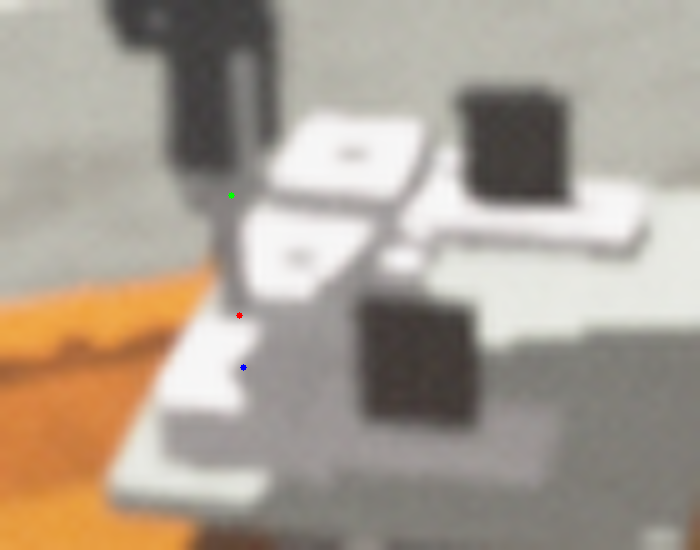

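Call:
apply_moves(
  rows=[
    [-0.005,-0.0055,0.02,0,0,-0.001],
    [-0.005,-0.0055,0.04,0,0,-0.001],
    [-0.005,-0.0055,0.06,0,0,-0.001],
    [-0.005,-0.0055,0.08,0,0,-0.001],
    [-0.005,-0.0055,0.08,0,0,-0.001],
  ],
)

```text
clock: 23.75
tcp_pos: [0.6414, 0.1481, 0.1011]
orientation: [3.141, 0.046, -0.002]
contact_force: [0.6, -0.3, -0.5]
grip_width: 0.0145
gripper_force: 39.3
```

Call:
apply_moves(
  rows=[
    [0.0015,0,0.024,0,0,0],
    [0.0015,0,0.048,0,0,0],
    [0.0015,0,0.072,0,0,0],
    [0.0015,0,0.092,0,0,0],
    [0.0015,0,0.104,0,0,0],
  ],
)

```text
clock: 24.38
tcp_pos: [0.642, 0.1483, 0.0753]
orientation: [-3.141, -0.046, 0.001]
contact_force: [-0.2, 0.3, -0.4]
grip_width: 0.0142
gripper_force: 39.3
```

Call:
apply_moves(
  rows=[
    [0,0,0.006,0,0,0],
    [0,0,0.012,0,0,0],
    [0,0,0.018,0,0,0],
    [0,0,0.018,0,0,0],
  ],
)

```text
clock: 24.88
tcp_pos: [0.6423, 0.1491, 0.0734]
orientation: [-3.141, -0.046, -0.002]
contact_force: [-4.9, -0.3, 12.6]
grip_width: 0.0144
gripper_force: 40.7
```

Call:
apply_moves(
  rows=[
    [0,0,-0.012,0,0,0],
    [0,0,-0.012,0,0,0],
    [0,0,-0.012,0,0,0],
    [0,0,-0.15,0,0,0],
    [0,0,-0.38,0,0,0],
  ],
  claw=0.4,
)

```text
clock: 25.5
tcp_pos: [0.6405, 0.1476, 0.1647]
orientation: [3.14, 0.046, -0.008]
contact_force: [-0.0, 0.0, 0.5]
grip_width: 0.0339
gripper_force: 0.0
```

Run:
```python
from h import *
o=r.get_obs();print(o['tcp_pos'],o['contact_force'])
plan([(.57,.23,.17,.25)],[(.48,.34,.16,.537)],[(.4545,.4088,.13,.537)],[(.4545,.4088,.053,.537)])
```

```text
[0.64049106 0.14764047 0.16473002] [-0.03984003  0.00752152  0.53552074]
(0.57, 0.23, 0.17, 0.25) -> [-0.2723, -0.3375, -0.02, 0.0003, 0.0034, -0.1405]
--
(0.48, 0.34, 0.16, 0.537) -> [-0.24, -0.5154, 0.04, 0.0, 0.0, -0.1827]
--
(0.4545, 0.4088, 0.13, 0.537) -> [0.0531, -0.2886, 0.12, 0.0, -0.0, 0.0]
--
(0.4545, 0.4088, 0.053, 0.537) -> [0.0, -0.0, 0.308, 0.0, -0.0, 0.0]
--
```

Call:
apply_moves(
  rows=[
    [-0.14,-0.17,-0.02,0,0,-0.07],
    [-0.272,-0.3375,-0.02,0,0,-0.14],
    [-0.272,-0.3375,-0.02,0,0,-0.14],
  ],
  claw=0.5,
)

```text
clock: 25.88
tcp_pos: [0.5682, 0.2358, 0.1717]
orientation: [-3.113, -0.404, 0.001]
contact_force: [1.0, -0.2, 0.3]
grip_width: 0.043
gripper_force: 0.0
```

Call:
apply_moves(
  rows=[
    [-0.1,-0.2,0.02,0,0,-0.09],
    [-0.2,-0.4,0.04,0,0,-0.183],
    [-0.24,-0.515,0.04,0,0,-0.183],
    [-0.24,-0.515,0.04,0,0,-0.183],
  ],
)

```text
clock: 26.38
tcp_pos: [0.4803, 0.3428, 0.1612]
orientation: [-3.026, -0.838, 0.001]
contact_force: [0.3, -0.9, -0.5]
grip_width: 0.0427
gripper_force: 0.0
```

Call:
apply_moves(
  rows=[
    [0.053,-0.2886,0.06,0,0,0],
    [0.053,-0.2886,0.12,0,0,0],
    [0.053,-0.2886,0.12,0,0,0],
    [0.053,-0.2886,0.12,0,0,0],
  ],
)

```text
clock: 26.88
tcp_pos: [0.4581, 0.4073, 0.1312]
orientation: [3.029, 0.828, 0.0]
contact_force: [0.7, -0.7, 0.5]
grip_width: 0.0428
gripper_force: 0.0
```

Run:
```python
from h import *
o=r.get_obs();print(o['tcp_pos'],o['contact_force'])
plan([(.4545,.4085,.053,.537)])
t=r.grab_frame('top');s=r.grab_frame('side')
a=cv2.resize(t['pixels'][125:185,310:390,::-1],None,fx=5,fy=5,interpolation=2)
b=cv2.resize(s['pixels'][150:210,205:285,::-1],None,fx=5,fy=5,interpolation=2)
cv2.imwrite('pics/m12.png',np.hstack([a,b]))
```

```text
[0.45805214 0.40728326 0.13123415] [ 0.73448201 -0.72417093  0.50076434]
(0.4545, 0.4085, 0.053, 0.537) -> [-0.0097, -0.0119, 0.3129, 0.001, 0.0001, -0.0022]
--
```

View pics/m12.png

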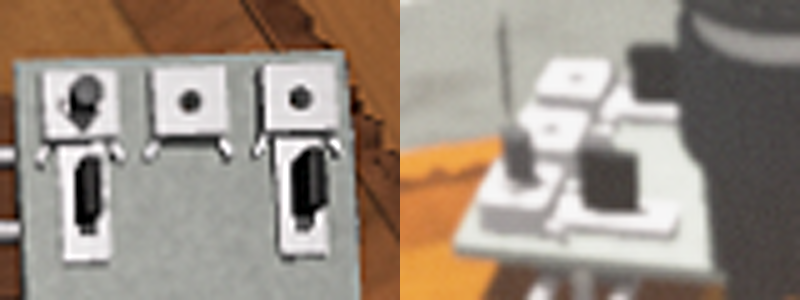

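Call:
apply_moves(
  rows=[
    [-0.0097,-0.012,0.08,0,0,-0.002],
    [-0.0097,-0.012,0.16,0,0,-0.002],
    [-0.0097,-0.012,0.24,0,0,-0.002],
    [-0.0097,-0.012,0.312,0,0,-0.002],
    [-0.0097,-0.012,0.312,0,0,-0.002],
  ],
)

```text
clock: 27.6
tcp_pos: [0.4517, 0.4098, 0.0512]
orientation: [3.026, 0.838, -0.005]
contact_force: [0.2, -0.4, 1.5]
grip_width: 0.0428
gripper_force: 0.0
```

Call:
apply_moves(
  rows=[
    [0,0,0,0,0,0],
    [0,0,0,0,0,0],
    [0,0,0,0,0,0],
    [0,0,0,0,0,0],
    [0,0,0,0,0,0],
  ],
  claw=0,
  newtons=40,
)

```text
clock: 28.22
tcp_pos: [0.4535, 0.4107, 0.0541]
orientation: [3.028, 0.837, 0.002]
contact_force: [0.6, -2.5, 5.5]
grip_width: 0.0142
gripper_force: 39.5
```

Run:
```python
from h import *
M=now();p=M[:3,3];o=r.get_obs();print(p,o['contact_force'],np.arctan2(M[1,0],M[0,0]))
plan([(*p[:2],.10,.537),(*p[:2],.15,.537),(.48,.34,.17,.42)],[(.56,.2,.17,.2)],[(.645,.0365,.14,.0295)])
```

```text
[0.45348438 0.4107397  0.05408313] [ 0.56986808 -2.52682663  5.48622917] 0.5392615743967323
(np.float64(0.4534843773943185), np.float64(0.4107396965349612), 0.1, 0.537) -> [0.0003, 0.0001, -0.1837, 0.0003, -0.0009, 0.0014]
(np.float64(0.4534843773943185), np.float64(0.4107396965349612), 0.15, 0.537) -> [0.0005, 0.0002, -0.3837, 0.0003, -0.0009, 0.0014]
(0.48, 0.34, 0.17, 0.42) -> [-0.0536, 0.2975, -0.4636, 0.0002, -0.0009, 0.0759]
--
(0.56, 0.2, 0.17, 0.2) -> [0.0638, 0.6418, 0.0, -0.0, -0.0, 0.1401]
--
(0.645, 0.0365, 0.14, 0.0295) -> [0.2033, 0.7085, 0.12, -0.0, -0.0, 0.1085]
--
```

Call:
apply_moves(
  rows=[
    [0,0,-0.12,0,0,0],
    [0,0,-0.25,0,0,0],
    [-0.005,0.03,-0.42,0,0,0.01],
    [-0.03,0.15,-0.464,0,0,0.04],
    [-0.053,0.297,-0.464,0,0,0.076],
  ],
)

```text
clock: 28.85
tcp_pos: [0.4793, 0.3414, 0.1707]
orientation: [-3.07, -0.656, -0.003]
contact_force: [0.9, 0.2, 0.6]
grip_width: 0.0143
gripper_force: 39.1
```

Call:
apply_moves(
  rows=[
    [0.02,0.2,0,0,0,0.05],
    [0.04,0.42,0,0,0,0.1],
    [0.064,0.642,0,0,0,0.14],
    [0.064,0.642,0,0,0,0.14],
  ],
)

```text
clock: 29.35
tcp_pos: [0.562, 0.1947, 0.1687]
orientation: [3.125, 0.3, 0.0]
contact_force: [-0.0, 0.4, -0.6]
grip_width: 0.0143
gripper_force: 39.1
```

Call:
apply_moves(
  rows=[
    [0.06,0.22,0,0,0,0.05],
    [0.12,0.44,0,0,0,0.1],
    [0.203,0.7085,0.06,0,0,0.1085],
    [0.203,0.7085,0.12,0,0,0.1085],
    [0.203,0.7085,0.12,0,0,0.1085],
  ],
)

```text
clock: 29.98
tcp_pos: [0.6432, 0.0373, 0.1374]
orientation: [-3.14, -0.047, 0.006]
contact_force: [0.5, 0.2, -0.6]
grip_width: 0.0142
gripper_force: 39.2
```

Run:
```python
from h import *
plan([(.645,.0365,.122,.0295)]); print(r.get_obs()['joints'].round(2))
```

```text
(0.645, 0.0365, 0.122, 0.0295) -> [0.0074, 0.0033, 0.0615, -0.0006, 0.0023, 0.0003]
--
[ 0.11  0.55 -0.37  1.69  0.23  0.94 -1.89]
```

Call:
apply_moves(
  rows=[
    [0.0074,0.003,0.03,0,0,0],
    [0.0074,0.003,0.06,0,0,0],
    [0.0074,0.003,0.06,0,0,0],
    [0.0074,0.003,0.06,0,0,0],
  ],
)

```text
clock: 30.48
tcp_pos: [0.6464, 0.0366, 0.1245]
orientation: [-3.141, -0.048, -0.0]
contact_force: [0.9, 0.7, -0.1]
grip_width: 0.0144
gripper_force: 39.2
```

Run:
```python
from h import *
M=now();p=M[:3,3];print(p)
s=r.grab_frame('side'); tip=p-[0,0,.043]
q=proj(s,tip)[0]; print('tip',q,'mid shank',proj(s,tip+[0,0,.017]),'collar',proj(s,tip+[0,0,.034]),'hole',proj(s,(.6455,.0365,.0645)))
g=cv2.cvtColor(s['pixels'],cv2.COLOR_RGB2GRAY).astype(int)
c=int(round(q[0])); 
for y in range(int(q[1])-13,int(q[1])+8): print(y,g[y,c-8:c+9])
plan([(.645,.0365,.102,.0295)])
```

```text
[0.64643836 0.03662958 0.12452393]
tip [239.10189565 159.34796195] mid shank [[238.80978538 153.64880213]] collar [[238.51360619 147.859082  ]] hole [[239.73937834 164.97707122]]
146 [184 181 159 133 123 117 113 113 121 134 144 168 186 183 187 185 186]
147 [186 183 174 149 135 127 127 130 132 137 146 171 181 185 185 185 184]
148 [183 184 178 163 147 139 131 132 132 135 142 167 182 186 184 185 185]
149 [181 180 180 175 167 156 142 135 137 153 158 173 180 183 183 182 183]
150 [183 181 181 179 178 171 152 139 140 166 175 183 181 182 183 183 185]
151 [180 181 180 177 180 171 149 136 143 169 182 184 181 183 185 183 183]
152 [181 180 177 178 182 173 151 137 142 171 184 183 185 186 184 185 188]
153 [177 179 178 177 180 175 148 133 143 170 181 184 183 187 186 187 188]
154 [177 176 173 179 178 171 147 133 142 170 182 184 184 182 188 187 186]
155 [174 174 174 172 180 170 142 130 141 169 184 188 183 183 184 186 187]
156 [175 175 174 175 180 172 145 133 143 168 180 182 182 185 184 186 185]
157 [176 176 176 177 179 173 158 139 141 167 176 183 180 185 186 188 186]
158 [180 181 179 179 179 179 171 151 145 167 181 183 185 184 184 186 189]
159 [183 183 183 179 183 182 178 164 162 172 183 183 185 184 184 188 188]
160 [184 185 184 181 182 187 183 179 177 182 183 184 182 181 185 187 189]
161 [188 187 183 185 194 209 204 202 199 187 181 178 183 180 183 184 178]
162 [185 185 187 199 225 237 237 236 231 201 173 166 168 165 166 160 160]
163 [187 186 192 221 241 245 245 244 240 208 165 154 152 154 152 140 139]
164 [186 188 209 236 244 246 246 242 230 187 157 151 148 151 146 141 135]
165 [186 199 228 243 246 246 245 237 203 166 154 151 148 148 149 144 138]
166 [192 216 240 245 246 246 246 241 212 169 151 151 150 148 148 147 146]
(0.645, 0.0365, 0.102, 0.0295) -> [-0.0063, -0.0005, 0.0905, -0.0001, -0.0003, 0.0006]
--
```

Call:
apply_moves(
  rows=[
    [-0.009,-0.001,0.015,0,0,0],
    [-0.009,-0.001,0.04,0,0,0],
    [-0.009,-0.001,0.065,0,0,0],
    [-0.009,-0.001,0.088,0,0,0],
    [-0.009,-0.001,0.088,0,0,0],
  ],
)

```text
clock: 31.15
tcp_pos: [0.6438, 0.0362, 0.1015]
orientation: [-3.141, -0.047, 0.002]
contact_force: [0.1, -0.2, -0.7]
grip_width: 0.0145
gripper_force: 39.2
```

In the hole without force. Next I'll push it down until the collar sits.

Call:
apply_moves(
  rows=[
    [0.002,-0.001,0.024,0,0,0],
    [0.002,-0.001,0.048,0,0,0],
    [0.002,-0.001,0.072,0,0,0],
    [0.002,-0.001,0.092,0,0,0],
    [0.002,-0.001,0.105,0,0,0],
  ],
)

```text
clock: 31.78
tcp_pos: [0.6445, 0.0365, 0.0756]
orientation: [-3.141, -0.047, 0.001]
contact_force: [1.2, 0.2, -1.5]
grip_width: 0.0143
gripper_force: 39.2
```

Call:
apply_moves(
  rows=[
    [0,0,0.006,0,0,0],
    [0,0,0.012,0,0,0],
    [0,0,0.018,0,0,0],
    [0,0,0.018,0,0,0],
  ],
)

```text
clock: 32.28
tcp_pos: [0.645, 0.0367, 0.0734]
orientation: [3.141, 0.047, 0.001]
contact_force: [-5.3, -0.8, 11.6]
grip_width: 0.0146
gripper_force: 40.5
```

Call:
apply_moves(
  rows=[
    [0,0,-0.012,0,0,0],
    [0,0,-0.012,0,0,0],
    [0,0,-0.012,0,0,0],
    [0,0,-0.15,0,0,0],
    [0,0,-0.38,0,0,0],
  ],
  claw=0.4,
)

```text
clock: 32.9
tcp_pos: [0.643, 0.0362, 0.1651]
orientation: [3.141, 0.047, -0.008]
contact_force: [1.3, -0.5, 1.0]
grip_width: 0.0338
gripper_force: 0.0
```

Run:
```python
from h import *
o=r.get_obs();print(o['tcp_pos'],o['contact_force'])
plan([(.53,.25,.2,.03)],[(.47,.36,.2,.03)])
```

```text
[0.64296258 0.03621278 0.1650606 ] [ 1.28505538 -0.48383231  1.00226123]
(0.53, 0.25, 0.2, 0.03) -> [-0.4266, -0.8684, -0.1376, 0.0, 0.0034, 0.0001]
--
(0.47, 0.36, 0.2, 0.03) -> [-0.2267, -0.447, -0.0, 0.0, -0.0, 0.0]
--
```

Call:
apply_moves(
  rows=[
    [-0.1,-0.2,-0.137,0,0,0],
    [-0.426,-0.868,-0.137,0,0,0],
    [-0.426,-0.868,-0.137,0,0,0],
    [-0.426,-0.868,-0.137,0,0,0],
    [-0.426,-0.868,-0.137,0,0,0],
  ],
)

```text
clock: 33.52
tcp_pos: [0.5281, 0.2567, 0.2012]
orientation: [-3.138, -0.063, 0.001]
contact_force: [0.4, 0.1, -0.2]
grip_width: 0.0341
gripper_force: 0.0
```

Call:
apply_moves(
  rows=[
    [-0.226,-0.447,0,0,0,0],
    [-0.226,-0.447,0,0,0,0],
    [-0.226,-0.447,0,0,0,0],
  ],
)

```text
clock: 33.9
tcp_pos: [0.4682, 0.3655, 0.2011]
orientation: [-3.138, -0.061, 0.002]
contact_force: [0.9, -0.9, 0.2]
grip_width: 0.0341
gripper_force: 0.0
```

```bash
cat >> h.py <<'E'
def dark(f,P,rad,z=None):
    g=f['pixels'].astype(int); c=hullc(f,P); yy,xx=np.mgrid[:420,:560]
    m=(np.hypot(xx-c[0],yy-c[1])<rad)&(g.max(2)-g.min(2)<35)&(g.max(2)<125)
    n,l,st,ct=cv2.connectedComponentsWithStats(m.astype(np.uint8)); k=1+np.argmax(st[1:,4]); return ct[k],c,st[k]
def post(fs,x,y):
    o=[]
    for f in fs:
        a,c,st=dark(f,cyl(x,y,.045,.09,.008),9); o.append(a); print(a.round(1),c.round(1),st)
    s=least_squares(lambda v:np.concatenate([hullc(f,cyl(*v,.045,.09,.008))-q for f,q in zip(fs,o)]),[x,y]); print('post',s.x.round(4),s.fun.round(2))
E
python3 - <<'E'
from h import *
t=r.grab_frame('top');s=r.grab_frame('side')
post([t,s],.52,.117)
for f in(t,s):
    print([(np.round(d['point'],1).tolist(),round(d['conf'],2)) for d in r.landmark_of(f,'collar0')],[(np.round(d['point'],1).tolist(),round(d['conf'],2)) for d in r.landmark_of(f,'paddle_toe')])
    print([proj(f,P)[0].round(1).tolist() for P in ((.6425,.1484,.0645),(.6455,.0365,.0645))])
    knob([f],.6425,.1484,.0305);knob([f],.6455,.0365,.0305)
a=cv2.resize(t['pixels'][125:245,310:400,::-1],None,fx=4.4,fy=4.4,interpolation=2)
b=cv2.resize(s['pixels'][130:250,200:290,::-1],None,fx=4.4,fy=4.4,interpolation=2)
cv2.imwrite('pics/m13.png',np.hstack([a,b]))
E
```

```text
[340.3 195.7] [339.6 193.6] [336 191  13  12  84]
[279.  183.1] [279.6 183.9] [272 175  15  18 191]
post [0.5179 0.1151] [ 0.13 -1.31  1.52  0.49]
[([322.4, 145.9], 0.61), ([369.8, 146.0], 0.51)] [([361.8, 216.0], 0.88), ([325.9, 145.8], 0.73), ([358.3, 226.4], 0.18)]
[[325.6, 145.6], [369.5, 144.2]]
[326.5 144.5] [326.5 143.9] 55 knob [0.641  0.1485] [-0. -0.] knob [0.641  0.1485] [-0. -0.] 
[371.  143.2] [371.1 142.5] 71 knob [0.6439 0.037 ] [-0.  0.] knob [0.6439 0.037 ] [-0.  0.] 
[([238.9, 168.7], 0.66), ([204.8, 276.1], 0.64), ([237.1, 279.4], 0.53), ([259.7, 278.0], 0.49)] [([306.1, 181.0], 0.63)]
[[228.8, 186.3], [239.7, 165.0]]
[228.4 181. ] [228.4 180.3] 53 knob [0.6415 0.1519] [-0.  0.] knob [0.6415 0.1519] [-0.  0.] 
[239.1 159.5] [239.4 159.3] 49 knob [0.646  0.0381] [-0.  0.] knob [0.646  0.0381] [-0.  0.]
```

View pics/m13.png

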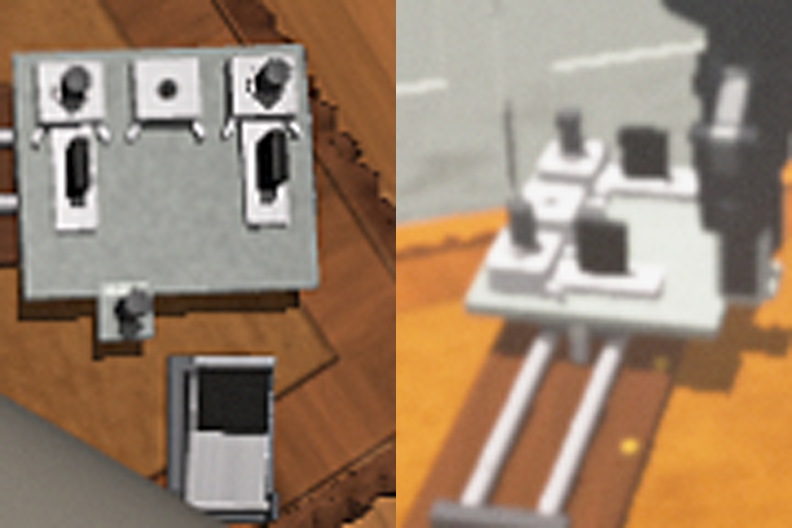

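Run:
```python
from h import *
plan([(.5185,.116,.15,.0295)],[(.5185,.116,.062,.0295)])
```

```text
(0.5185, 0.116, 0.15, 0.0295) -> [0.1551, 0.9735, 0.2031, 0.0006, -0.0001, -0.0017]
--
(0.5185, 0.116, 0.062, 0.0295) -> [-0.0, 0.0, 0.352, 0.0, 0.0, -0.0]
--
```

Call:
apply_moves(
  rows=[
    [0.04,0.25,0,0,0,0],
    [0.155,0.9735,0.1,0,0,0],
    [0.155,0.9735,0.203,0,0,0],
    [0.155,0.9735,0.203,0,0,0],
    [0.155,0.9735,0.203,0,0,0],
  ],
)

```text
clock: 34.83
tcp_pos: [0.5179, 0.1104, 0.1483]
orientation: [3.138, 0.03, -0.005]
contact_force: [-1.3, -0.1, 0.3]
grip_width: 0.0341
gripper_force: 0.0
```

Call:
apply_moves(
  rows=[
    [0,0,0,0,0,0],
    [0,0,0,0,0,0],
  ],
)

```text
clock: 35.08
tcp_pos: [0.5181, 0.1198, 0.1507]
orientation: [-3.14, -0.05, -0.002]
contact_force: [-0.5, 0.6, 0.7]
grip_width: 0.0343
gripper_force: 0.0
```

Run:
```python
from h import *
s=r.grab_frame('side'); print(now()[:3,3])
post([s],.5185,.116)
g=cv2.cvtColor(s['pixels'],cv2.COLOR_RGB2GRAY); print(g[183:188,268:292])
plan([(.5185,.116,.062,.0295)])
```

```text
[0.51803701 0.1198877  0.15062455]
[280.8 184.3] [280.3 183.8] [279 176   5  17  68]
post [0.5166 0.1183] [-0.  0.]
[[233 233 234 232 232 234 234 234 230 192 131 101  95  94  92 106 139 151
  152 156 159 158 156 158]
 [234 233 233 233 232 233 235 234 229 192 133 100  96  93  93  98 120 132
  139 154 163 162 163 165]
 [233 233 232 233 231 232 233 233 227 191 131 100  96  93  88  94 102 114
  136 160 164 166 169 168]
 [233 233 231 231 231 231 232 233 228 191 132 101  93  93  92  90  97 109
  137 160 168 169 169 172]
 [233 232 232 231 231 231 233 234 229 191 132  99  93  91  93  92 100 109
  142 160 168 169 171 169]]
(0.5185, 0.116, 0.062, 0.0295) -> [0.001, 0.016, 0.3545, -0.0007, -0.0007, 0.0018]
--
```

Call:
apply_moves(
  rows=[
    [-0.005,0.014,0.1,0,0,0],
    [-0.005,0.014,0.2,0,0,0],
    [-0.005,0.014,0.29,0,0,0],
    [-0.005,0.014,0.352,0,0,0],
    [-0.005,0.014,0.352,0,0,0],
  ],
)

```text
clock: 35.75
tcp_pos: [0.5161, 0.1153, 0.0613]
orientation: [3.141, 0.049, -0.003]
contact_force: [-1.0, -0.2, 0.4]
grip_width: 0.0338
gripper_force: 0.0
```

Call:
apply_moves(
  rows=[
    [0,0,0,0,0,0],
    [0,0,0,0,0,0],
    [0,0,0,0,0,0],
    [0,0,0,0,0,0],
  ],
  claw=0,
  newtons=25,
)

```text
clock: 36.25
tcp_pos: [0.5172, 0.1171, 0.063]
orientation: [-3.138, -0.05, -0.003]
contact_force: [-0.3, 5.9, -3.1]
grip_width: 0.0153
gripper_force: 26.1
```

Run:
```python
from h import *
M=now();p=M[:3,3];o=r.get_obs();print(p,o['contact_force'],np.arctan2(M[1,0],M[0,0]))
u=np.array([-.0295,.9996,0])
plan([(*(p+u*d)[:2],p[2],.0295) for d in(.02,.05,.08)])
```

```text
[0.51721286 0.11710266 0.06297907] [-0.26784705  5.8748538  -3.07834195] 0.031913975083797154
(np.float64(0.5166228594273368), np.float64(0.13709465656958092), np.float64(0.06297906878283241), 0.0295) -> [0.0002, -0.08, 0.0002, -0.0019, -0.0013, 0.0015]
(np.float64(0.5157378594273367), np.float64(0.16708265656958093), np.float64(0.06297906878283241), 0.0295) -> [0.0005, -0.2, 0.0006, -0.0019, -0.0013, 0.0015]
(np.float64(0.5148528594273367), np.float64(0.19707065656958095), np.float64(0.06297906878283241), 0.0295) -> [0.0008, -0.32, 0.001, -0.0019, -0.0013, 0.0015]
--
```

Call:
apply_moves(
  rows=[
    [0,-0.05,0,0,0,0],
    [0,-0.12,0,0,0,0],
    [0,-0.2,0,0,0,0],
    [0,-0.27,0,0,0,0],
    [0,-0.325,0,0,0,0],
  ],
)

```text
clock: 36.88
tcp_pos: [0.515, 0.1974, 0.0628]
orientation: [-3.141, -0.048, -0.002]
contact_force: [-0.0, -2.9, 5.6]
grip_width: 0.0151
gripper_force: 26.9
```

Call:
apply_moves(
  rows=[
    [0,0,0,0,0,0],
    [0,0,0,0,0,0],
  ],
)

```text
clock: 37.12
tcp_pos: [0.515, 0.1975, 0.0628]
orientation: [-3.139, -0.049, -0.003]
contact_force: [-0.3, 0.4, 5.8]
grip_width: 0.0149
gripper_force: 27.0
```

Call:
apply_moves(
  rows=[
    [0,0,0,0,0,0],
    [0,0,0,0,0,0],
    [0,0,-0.1,0,0,0],
    [0,0,-0.25,0,0,0],
    [0,0,-0.45,0,0,0],
  ],
  claw=0.4,
)

```text
clock: 37.75
tcp_pos: [0.5132, 0.1954, 0.1744]
orientation: [3.141, 0.047, -0.005]
contact_force: [0.0, 0.6, -0.5]
grip_width: 0.0341
gripper_force: 0.0
```

Run:
```python
from h import *
t=r.grab_frame('top');s=r.grab_frame('side')
print(r.get_obs()['tcp_pos'])
for q in ((325.7-31.5,145.7),(369.6-31.5,145)): pass
for n in('sledge_handle','fork0','paddle_toe','paddle_base'):
    for f in(t,s): print(n,[(np.round(d['point'],1).tolist(),round(d['conf'],2)) for d in r.landmark_of(f,n)][:4])
a=(361.8,216)
for z in(.04,.045,.05): 
    w=atz(t,a,z); print(w.round(4),proj(s,w).round(1))
plan([(.4625,.0605,.12,.0295)])
```

```text
[0.51705583 0.19759819 0.17950285]
sledge_handle [([307.2, 194.8], 0.88), ([217.7, 204.1], 0.62)]
sledge_handle [([275.2, 193.9], 0.73)]
fork0 [([291.9, 149.6], 0.68), ([314.3, 141.9], 0.55)]
fork0 [([227.8, 191.7], 0.86), ([229.9, 184.8], 0.72), ([219.0, 201.8], 0.66)]
paddle_toe [([361.5, 216.0], 0.46)]
paddle_toe [([307.7, 182.6], 0.85), ([283.6, 290.8], 0.42), ([232.6, 210.8], 0.27)]
paddle_base [([359.4, 221.2], 0.59)]
paddle_base [([310.8, 196.6], 0.88)]
[0.4652 0.0565 0.04  ] [[304.6 183.6]]
[0.4649 0.0576 0.045 ] [[304.7 182.1]]
[0.4646 0.0588 0.05  ] [[304.9 180.7]]
(0.4625, 0.0605, 0.12, 0.0295) -> [-0.2205, 0.5336, 0.2142, 0.0004, 0.0013, 0.0004]
--
```

Call:
apply_moves(
  rows=[
    [-0.05,0.13,0,0,0,0],
    [-0.15,0.35,0.1,0,0,0],
    [-0.219,0.538,0.214,0,0,0],
    [-0.219,0.538,0.214,0,0,0],
    [-0.219,0.538,0.214,0,0,0],
  ],
  claw=0,
)

```text
clock: 38.88
tcp_pos: [0.4639, 0.0602, 0.121]
orientation: [-3.141, -0.047, 0.0]
contact_force: [0.5, 0.9, 0.2]
grip_width: 0.0
gripper_force: 0.0
```

Run:
```python
from h import *
t=r.grab_frame('top'); print(r.get_obs()['tcp_pos'])
q=proj(t,(.642,.1717,.0645))[0]; c,_=blob(t,q,3.5); print('fork1',q,c,atz(t,c,.0645).round(4))
plan([(.463,.059,.06,.0295),(.463,.059,.028,.0295)])
```

```text
[0.46444056 0.0609187  0.12134704]
fork1 [316.3637155  145.89617017] [316.02782587 146.09511035] [0.6415 0.1726 0.0645]
(0.463, 0.059, 0.06, 0.0295) -> [-0.0062, 0.0077, 0.2454, -0.0006, -0.0006, 0.001]
(0.463, 0.059, 0.028, 0.0295) -> [-0.0064, 0.0079, 0.3734, -0.0006, -0.0006, 0.001]
--
```

Call:
apply_moves(
  rows=[
    [-0.005,0.007,0.12,0,0,0],
    [-0.005,0.007,0.22,0,0,0],
    [-0.005,0.007,0.27,0,0,0],
    [-0.005,0.007,0.31,0,0,0],
    [-0.005,0.007,0.34,0,0,0],
  ],
)

```text
clock: 39.55
tcp_pos: [0.4645, 0.0589, 0.0366]
orientation: [-3.14, -0.048, -0.006]
contact_force: [2.9, -0.5, 5.8]
grip_width: -0.0001
gripper_force: 2.5
```

Call:
apply_moves(
  rows=[
    [0,0,0.02,0,0,0],
    [0,0,0.04,0,0,0],
    [0,0,0.06,0,0,0],
    [0,0,0.075,0,0,0],
    [0,0,0.075,0,0,0],
  ],
)

```text
clock: 40.17
tcp_pos: [0.4666, 0.0589, 0.0224]
orientation: [3.141, 0.047, 0.013]
contact_force: [-9.8, -3.1, 60.8]
grip_width: -0.0002
gripper_force: 30.6
```

Call:
apply_moves(
  rows=[
    [0,0,-0.015,0,0,0],
    [0,0,-0.015,0,0,0],
    [0,0,-0.1,0,0,0],
    [0,0,-0.25,0,0,0],
    [0,0,-0.55,0,0,0],
  ],
)

```text
clock: 40.8
tcp_pos: [0.4608, 0.0576, 0.1424]
orientation: [3.141, 0.047, -0.007]
contact_force: [1.4, -0.5, 0.1]
grip_width: -0.0001
gripper_force: 0.0
```

Run:
```python
from h import *
plan([(.515,.1975,.15,.0295)],[(.5148,.1975,.062,.0295)])
t=r.grab_frame('top'); 
q=proj(t,(.642,.1717,.0645))[0]; c,_=blob(t,q,3.5); print('fork1',q,c,atz(t,c,.0645).round(4))
s=r.grab_frame('side'); print([(np.round(d['point'],1).tolist(),round(d['conf'],2)) for d in r.landmark_of(s,'paddle_toe')])
```

```text
(0.515, 0.1975, 0.15, 0.0295) -> [0.2334, -0.5528, -0.0316, 0.0001, 0.0027, 0.0004]
--
(0.5148, 0.1975, 0.062, 0.0295) -> [-0.0008, -0.0, 0.352, 0.0, 0.0, -0.0]
--
fork1 [316.3637155  145.89617017] [316.0163753 146.1106779] [0.6415 0.1726 0.0645]
[([305.0, 181.7], 0.84)]
```

Call:
apply_moves(
  rows=[
    [0,0,-0.05,0,0,0],
    [0.1,-0.24,-0.05,0,0,0],
    [0.233,-0.553,-0.032,0,0,0],
    [0.233,-0.553,-0.032,0,0,0],
    [0.233,-0.553,-0.032,0,0,0],
  ],
  claw=0.4,
)

```text
clock: 41.58
tcp_pos: [0.5157, 0.2001, 0.1491]
orientation: [-3.141, -0.053, 0.004]
contact_force: [-0.6, -0.6, -0.1]
grip_width: 0.0341
gripper_force: 0.0
```

Call:
apply_moves(
  rows=[
    [0,0,0,0,0,0],
    [0,0,0,0,0,0],
  ],
)

```text
clock: 41.82
tcp_pos: [0.5161, 0.1961, 0.15]
orientation: [3.14, 0.044, -0.001]
contact_force: [-1.2, 0.4, -0.4]
grip_width: 0.0341
gripper_force: 0.0
```

Run:
```python
from h import *
print(now()[:3,3])
plan([(.5148,.1977,.062,.0295)])
```

```text
[0.51613291 0.19609106 0.14997294]
(0.5148, 0.1977, 0.062, 0.0295) -> [-0.0048, -0.007, 0.3519, 0.0007, 0.0006, -0.0008]
--
```

Call:
apply_moves(
  rows=[
    [-0.004,-0.006,0.1,0,0,0],
    [-0.004,-0.006,0.2,0,0,0],
    [-0.004,-0.006,0.29,0,0,0],
    [-0.004,-0.006,0.35,0,0,0],
    [-0.004,-0.006,0.35,0,0,0],
  ],
)

```text
clock: 42.45
tcp_pos: [0.5149, 0.1984, 0.0621]
orientation: [3.14, 0.046, -0.003]
contact_force: [-0.4, 0.5, 0.3]
grip_width: 0.0344
gripper_force: 0.0
```

Call:
apply_moves(
  rows=[
    [0,0,0,0,0,0],
    [0,0,0,0,0,0],
    [0,0,0,0,0,0],
    [0,0,0,0,0,0],
  ],
  claw=0,
  newtons=25,
)

```text
clock: 42.95
tcp_pos: [0.5159, 0.1987, 0.0635]
orientation: [3.141, 0.046, 0.001]
contact_force: [-1.6, -5.1, 6.3]
grip_width: 0.0148
gripper_force: 24.9
```

Call:
apply_moves(
  rows=[
    [0,-0.05,0,0,0,0],
    [0,-0.12,0,0,0,0],
    [0,-0.2,0,0,0,0],
    [0,-0.27,0,0,0,0],
    [0,-0.315,0,0,0,0],
  ],
)

```text
clock: 43.58
tcp_pos: [0.5137, 0.2776, 0.0634]
orientation: [3.138, 0.048, 0.001]
contact_force: [-2.0, -25.9, 23.1]
grip_width: 0.0149
gripper_force: 27.3
```

Call:
apply_moves(
  rows=[
    [0,0.006,0,0,0,0],
    [0,0.008,0,0,0,0],
  ],
)

```text
clock: 43.82
tcp_pos: [0.5138, 0.2772, 0.0636]
orientation: [-3.14, -0.048, -0.003]
contact_force: [-0.3, -0.8, 5.4]
grip_width: 0.0149
gripper_force: 25.3
```

Call:
apply_moves(
  rows=[
    [0,0,0,0,0,0],
    [0,0,0,0,0,0],
    [0,0,-0.1,0,0,0],
    [0,0,-0.25,0,0,0],
    [0,0,-0.5,0,0,0],
  ],
  claw=0.4,
)

```text
clock: 44.45
tcp_pos: [0.5117, 0.2755, 0.187]
orientation: [3.14, 0.048, -0.007]
contact_force: [0.6, 0.5, 0.1]
grip_width: 0.0341
gripper_force: 0.0
```

Call:
apply_moves(
  rows=[
    [-0.1,0.2,-0.05,0,0,0],
    [-0.2,0.4,-0.05,0,0,0],
    [-0.25,0.6,-0.05,0,0,0],
    [-0.25,0.8,-0.05,0,0,0],
    [-0.25,0.8,-0.05,0,0,0],
  ],
)

```text
clock: 45.08
tcp_pos: [0.4564, 0.0704, 0.2]
orientation: [3.14, 0.037, -0.001]
contact_force: [-0.4, -0.8, -0.6]
grip_width: 0.0344
gripper_force: 0.0
```

Run:
```python
from h import *
o=r.get_obs();print(o['clock'],o['tcp_pos'],o['contact_force'])
t=r.grab_frame('top'); s=r.grab_frame('side')
q=proj(t,(.6397,.2517,.0645))[0]; c,_=blob(t,q,3.5); print('fork1',q,c,atz(t,c,.0645).round(4))
u=np.array([-.0295,.9996])*.16
for h in ((.6425,.1484),(.6455,.0365)):
    e=np.array(h)+u
    for f in(t,s): knob([f],*e,.0305)
print([(np.round(d['point'],1).tolist(),round(d['conf'],2)) for d in r.landmark_of(s,'paddle_toe')])
for n in('coffee_cup','bell'): print(n,[(np.round(d['point'],1).tolist(),round(d['conf'],2)) for d in r.landmark_of(t,n)][:2])
```

```text
45.075 [0.45643973 0.07039554 0.20003575] [-0.3575877  -0.78363209 -0.56923035]
fork1 [284.59525409 147.12106486] [284.42216763 147.19701318] [0.6395 0.2521 0.0645]
[262.1 147.3] [261.8 146.5] 57 knob [0.6359 0.3077] [-0.  0.] knob [0.6359 0.3077] [-0.  0.] 
[209.3 217.9] [209.4 217.2] 65 knob [0.637 0.311] [-0.  0.] knob [0.637 0.311] [-0.  0.] 
[307.4 146.1] [307.2 144.8] 51 knob [0.6374 0.1958] [-0. -0.] knob [0.6374 0.1958] [-0. -0.] 
[224.  191.2] [223.3 190.4] 51 knob [0.6382 0.1994] [-0. -0.] knob [0.6382 0.1994] [-0. -0.] 
[([305.1, 182.7], 0.62)]
coffee_cup [([185.0, 173.6], 0.72)]
bell [([190.1, 265.0], 0.97), ([308.3, 145.2], 0.41)]
```

```bash
python3 -c "
from bench import r
print(r.hand_in())"
```

```text
the job is handed in; nothing more can be done
None
```

I handed the job in at about 45 s on the robot's clock: both loose arms are pinned, the exposure is done and the sledge is at the last detent. The last pictures showed both pins standing and the paddle up, with cup and bell where they were. The paddle press reached 61 N (about 9 N was needed); the arm and gripper body limit is 40 N, and I couldn't tell whether a fingertip press counts. The hand-in returned no verdict.

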